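Load the toasting grill, lock its lid and open the gas halfway

ROBOT

A 7-joint arm with a two-finger parallel gripper is mounted at the origin on the work surface. World frame = base frame: x ahead of the robot, y to its left, z up, the work surface at z = 0. Lengths are in m, angles in rad, forces in N, time in s.
With the tool pointing down it reaches from about 0.35 to 0.9 m from the base axis. Payload 19.9 kg.
Tool frame: the origin (TCP) lies at the very end of the fingers, on their centre line; the grasp point (between the pads) lies 19 mm behind it; z points along the fingers, y is the direction in which the jaws open and shut (so a half turn about z gives the same grasp; the last joint's range is limited). The gripper opens to 94 mm and grips with 3 to 60 N. Pads are 16 mm wide; open, the fingers measure 119 mm over their backs; the gripper's body (75 mm by 177 mm) begins 78 mm behind the grasp point.
Start: joints at [-1.188, 0.417, -0.01, 1.614, 0.005, 1.111, -0.053], TCP at [0.257, 0.57, 0.205] pointing down, gripper open.
Joint ranges: [-2.81, 2.81], [-0.39, 2.02], [-1.27, 1.25], [0.06, 2.57], [-1.19, 4.33], [0.19, 2], [-2.82, 2.82]. Speed limits (rad/s): [1.89, 1.89, 2.39, 2.39, 3.01, 3.01, 3.01].

INTERFACE

Orientations are given as a rotation vector (axis times angle).
In Python, from cell import monitor, vision, job gives the robot as it stands.
- The arm moves only by the tool apply_moves, never from a script. Its argument "increments" is text: rows parted by semicolons, each of 7 numbers parted by spaces: the shift along the tool's x, y, z in m, then the turn, a rotation vector about the tool's x, y, z in degrees, then the opening in per cent of the stroke, from 0 (shut) to 100 (fully open). A call has 1 to 10 rows; each row shifts and turns the commanded pose from where the row before left it, along the tool's axes as they then stand; what a row does not reach is not made up. A row lasts 1/10 s, in which the tool goes at most 50 mm and 8.59 degrees, less where a joint would pass 70% of its speed; a pose out of reach is approached as far as the arm can. A call is refused whole if a number of a shift passes 0.05 or a number of a turn 8.59, either way. A call with a gripper value outside its range is refused whole. The fingers move at their own pace and stop on an object; "grip_force" is the grip in N (left out, the last holds). Time passes only in rows, so rows that do not move let the fingers close. It gives the time, the measured TCP pose, the force and the opening at its end, in the units of the state.
- monitor.get_obs(): the state, without advancing time (a new reading comes with each control period).
- vision.snapshot(name): name is "side" or "top"; returns a dict with "color" (400x640x3 uint8, blue, green, red), "z_map" (400x640 float32, m along the optical axis (not along the pixel's ray), 0 where there is no reading), "intrinsics" (3x3 intrinsics, pixels), "view" (4x4, takes a point from world to camera coordinates). Camera axes: x right, y down, z forward; pixel columns grow to the right and rows downward; lengths in m; the calibration is good to about 2 mm. A picture is of the moment at which its call begins.
- job.hand_in(): hands the job in, once; it reports no verdict.
The state is a dict: "time_s": time; "joint_pos": joint angles; "qd": joint speeds; "joint_efforts": joint torques, N m; "tool_pos": TCP position; "tool_rot": TCP orientation; "force": force on the tool from outside, world axes, zero at the start; "moment": the same for the moment, N m; "gripper_width": finger opening in m.
Only numpy, scipy, OpenCV 4.12 (cv2) and the standard library are available. Lean on these libraries where they do the work, as an engineer would, in place of code of your own. Each camera call takes 0.05 s, during which the arm holds its last target.

TASK

Lay every baguette slice from the green board flat in the grill's tray, one slice to a well. Then swing the wire lid fully shut, swing the hook with the red knob round over it until it is home in its brass catch, and only then turn the yellow gas tap to half open (45 degrees, at the red mark). Leave the bottle, bowl and tin alone.

Things in the scene. Friction and masses are not known exactly. Their poses are not given: they have to be found in the camera images.
- grill: Tabletop gas toasting grill, fixed: stainless housing 250 mm (its x) by 505 mm (its y), its deck 40 mm above the table. Origin on the table under the middle of the dark six-well tray; z up, x away from the robot at yaw 0. The tray has 2 rows along x and 3 wells along y. The lid lies to -y of the tray when open, the hook is on the +y deck, the tap on the -y deck.
- lid (a joint): Wire lid over the tray, hinged along the tray's -y side (axis along the grill's +x at point lid_hinge). Radians: 0 shut (level, bar resting in two cradles), grows as it opens upward; starts past upright, about 2; stiff hinge, stays where it is left, about 4 N at the bar to move. Frame 193 mm along x, 255 mm from hinge to outer bar, three 6 mm cross wires.
- lid_bar (a point): Middle of the wooden grip (16 mm thick, 80 mm long, along the grill's x) on the lid's outer bar, 255 mm from the hinge; moves with the lid. 88 mm above the table when shut.
- lid_hinge (a point): Point on the lid's hinge line in the plane of lid_bar, 88 mm above the table.
- hook (a joint): Flat steel hook on the +y deck, turning about an upright post. Radians: 0 closed (points to the grill's -y, lies across the shut lid's bar, against the brass catch on the tray's rim), grows as it opens towards the grill's +x (counter-clockwise from above); starts at 1.2 to 1.55, limit 1.6. Stiff, stays where left. Its steel arm is 96 to 102 mm above the table.
- hook_knob (a point): Top centre of the hook's upright red knob (14 mm diameter, 32 mm tall, top 134 mm above the table), 68 mm from the post; moves with the hook.
- hook_pivot (a point): Point on the hook's turning axis (upright) at the height of hook_knob.
- tap (a joint): Gas tap with a yellow lever turning in the level plane. Radians: 0 shut (lever points to the grill's -x, across the pipe), 1.571 fully open (points to the grill's -y, along the pipe); grows counter-clockwise from above; half open = 0.785, at the red mark on the white dial. Starts at 0 to 0.2, stays where left.
- tap_lever (a point): On the top face of the yellow lever, 65 mm from its axis, 104 mm above the table. The lever is 14 mm wide, 18 mm tall (86 to 104 mm above the table), reaching 87 mm out from its axis.
- tap_axis (a point): Point on the tap's turning axis at the height of tap_lever.
- well1 (a point): Centre of the floor of the tray's near (-x) row, -y well: 88 mm along the grill's x by 70 mm along its y, walls 6 mm thick and 10 mm high, floor 46 mm above the table.
- well2 (a point): Centre of the floor of the tray's near (-x) row, middle well: 88 mm along the grill's x by 70 mm along its y, walls 6 mm thick and 10 mm high, floor 46 mm above the table.
- well3 (a point): Centre of the floor of the tray's near (-x) row, +y well: 88 mm along the grill's x by 70 mm along its y, walls 6 mm thick and 10 mm high, floor 46 mm above the table.
- well4 (a point): Centre of the floor of the tray's far (+x) row, -y well: 88 mm along the grill's x by 70 mm along its y, walls 6 mm thick and 10 mm high, floor 46 mm above the table.
- well5 (a point): Centre of the floor of the tray's far (+x) row, middle well: 88 mm along the grill's x by 70 mm along its y, walls 6 mm thick and 10 mm high, floor 46 mm above the table.
- well6 (a point): Centre of the floor of the tray's far (+x) row, +y well: 88 mm along the grill's x by 70 mm along its y, walls 6 mm thick and 10 mm high, floor 46 mm above the table.
- slice1: Crusty toasted baguette slice, rounded ends: 72 mm along its x, 46 mm wide along its y, 32 mm thick along z; about 60 g. Origin in its middle (16 mm above what it lies on); starts flat on the fixed lime green chopping board (290 by 230 mm, 12 mm thick). May be absent.
- slice2: Crusty toasted baguette slice, rounded ends: 72 mm along its x, 46 mm wide along its y, 32 mm thick along z; about 60 g. Origin in its middle (16 mm above what it lies on); starts flat on the fixed lime green chopping board (290 by 230 mm, 12 mm thick). May be absent.
- slice3: Crusty toasted baguette slice, rounded ends: 72 mm along its x, 46 mm wide along its y, 32 mm thick along z; about 60 g. Origin in its middle (16 mm above what it lies on); starts flat on the fixed lime green chopping board (290 by 230 mm, 12 mm thick). May be absent.
- slice4: Crusty toasted baguette slice, rounded ends: 72 mm along its x, 46 mm wide along its y, 32 mm thick along z; about 60 g. Origin in its middle (16 mm above what it lies on); starts flat on the fixed lime green chopping board (290 by 230 mm, 12 mm thick). May be absent.
- slice5: Crusty toasted baguette slice, rounded ends: 72 mm along its x, 46 mm wide along its y, 32 mm thick along z; about 60 g. Origin in its middle (16 mm above what it lies on); starts flat on the fixed lime green chopping board (290 by 230 mm, 12 mm thick). May be absent.
- oil: Green glass oil bottle, 64 mm diameter, 235 mm tall, standing; origin under its base. Leave alone.
- bowl: White bowl, 150 mm across, 65 mm high; origin under its base. Leave alone.
- tin: Food tin, 74 mm diameter, 100 mm tall; origin under its base. Leave alone.

How it is judged:
On the way, in this order (a step that is already met when the one before it is completed fails the run):
1. every slice lies flat in a well of its own ((horizontal distance between slice1 and well1 below 0.022 m or horizontal distance between slice1 and well2 below 0.022 m or horizontal distance between slice1 and well3 below 0.022 m or horizontal distance between slice1 and well4 below 0.022 m or horizontal distance between slice1 and well5 below 0.022 m or horizontal distance between slice1 and well6 below 0.022 m) and z of slice1 in the frame of grill between 0.055 and 0.069 m and angle between the z axis of each of slice1, slice2, slice3, slice4, slice5 and the z axis of grill, either way round below 0.2 rad and (horizontal distance between slice2 and well1 below 0.022 m or horizontal distance between slice2 and well2 below 0.022 m or horizontal distance between slice2 and well3 below 0.022 m or horizontal distance between slice2 and well4 below 0.022 m or horizontal distance between slice2 and well5 below 0.022 m or horizontal distance between slice2 and well6 below 0.022 m) and z of slice2 in the frame of grill between 0.055 and 0.069 m and (horizontal distance between slice3 and well1 below 0.022 m or horizontal distance between slice3 and well2 below 0.022 m or horizontal distance between slice3 and well3 below 0.022 m or horizontal distance between slice3 and well4 below 0.022 m or horizontal distance between slice3 and well5 below 0.022 m or horizontal distance between slice3 and well6 below 0.022 m) and z of slice3 in the frame of grill between 0.055 and 0.069 m and (horizontal distance between slice4 and well1 below 0.022 m or horizontal distance between slice4 and well2 below 0.022 m or horizontal distance between slice4 and well3 below 0.022 m or horizontal distance between slice4 and well4 below 0.022 m or horizontal distance between slice4 and well5 below 0.022 m or horizontal distance between slice4 and well6 below 0.022 m) and z of slice4 in the frame of grill between 0.055 and 0.069 m and (horizontal distance between slice5 and well1 below 0.022 m or horizontal distance between slice5 and well2 below 0.022 m or horizontal distance between slice5 and well3 below 0.022 m or horizontal distance between slice5 and well4 below 0.022 m or horizontal distance between slice5 and well5 below 0.022 m or horizontal distance between slice5 and well6 below 0.022 m) and z of slice5 in the frame of grill between 0.055 and 0.069 m), for 0.2 s.
2. the lid is shut (value of joint lid below 0.06 rad), for 0.2 s.
3. the hook is home in its catch (value of joint lid below 0.06 rad and value of joint hook below 0.09 rad), for 0.2 s.
4. the tap is half open (all of step 3 and value of joint tap between 0.665 and 0.905 rad), for 0.2 s.
At the end, for the whole second after the job is handed in: Every slice present lies flat (within 0.2 rad) on the floor of a well, one to a well, its middle within 22 mm of the well's centre; lid joint below 0.06 rad; hook joint below 0.09 rad; tap at 0.785 rad within 0.12 (all of step 1 and all of step 4); the robot touches nothing.
It fails at once if the oil bottle is knocked over or pushed more than 4 cm (distance of oil from where it was at the start of the episode above 0.04 m or angle between oil's own z axis and vertical above 0.5 rad).
It fails at once if the bowl is knocked over or pushed more than 4 cm (distance of bowl from where it was at the start of the episode above 0.04 m or angle between bowl's own z axis and vertical above 0.5 rad).
It fails at once if the tin is knocked over or pushed more than 4 cm (distance of tin from where it was at the start of the episode above 0.04 m or angle between tin's own z axis and vertical above 0.5 rad).
It fails at once if the gas tap is opened while the hook is not yet in its catch (value of joint tap above 0.45 rad and value of joint hook above 0.3 rad).
Of slice1, slice2, slice3, slice4, slice5 only 3 to 5 are there at a start; the rules pass over those that are not, and their reading is None.
At some moment in a run one of slice1, slice2, slice3, slice4, slice5 may be knocked a few centimetres aside while the robot is not near it.
Once in a run the grip may slacken for a moment while it holds something.
It also fails if it takes over 210 s, if anything falls off the work surface, if the arm or the gripper's body presses on something with over 40 N, if the wrist force passes 120 N, or if a joint passes its speed limit or range.

## Working session

There is one attempt and no reset: what is moved stays moved. The work goes in short steps, Python scripts to look and compute and a tool call to move; the robot and the scene stay as the last step left them, time stands still between calls to the robot, and variables do not carry over. Pictures are saved under pics/ and viewed, and the job is handed in when it is done.

Besides the shell and the picture viewer there is one more tool, called after "Request:" as name(argument=value, ...), one argument or row to a line, values as JSON. apply_moves: Moves the arm, as the interface text tells. Its arguments: {"type":"object","properties":{"increments":{"type":"string"},"grip_force":{"type":"number"}},"required":["increments"]}

```bash
ls; mkdir -p pics
python3 - <<'E'
from cell import monitor, vision, job
import cv2,numpy as np
o=monitor.get_obs(); print(o)
for n in("side","top"):
    s=vision.snapshot(n); cv2.imwrite(f"pics/{n}0.png",s["color"]); np.savez(f"{n}0.npz",**s); print(n,s["intrinsics"],s["view"])
E
```

```text
pics
{'time_s': 0.0, 'joint_pos': array([-1.18848079,  0.41800003, -0.01031534,  1.61415701,  0.004698  ,
        1.11066368, -0.05303034]), 'qd': array([ 3.04208168e-04,  7.94735348e-04, -7.75573095e-04,  7.08186679e-04,
       -1.23019888e-03, -5.41760531e-04,  1.03773290e-05]), 'joint_efforts': array([ 3.88571334e-04, -8.51248026e+01,  6.38884027e-01, -4.26001811e+01,
       -4.88038093e-02,  1.86116807e-02,  1.29560513e-04]), 'tool_pos': array([0.25688095, 0.56937292, 0.20481617]), 'tool_rot': array([-6.60738611e-01, -3.07114800e+00,  1.87213447e-03]), 'force': array([-0.14176176,  0.27302085,  0.77063306]), 'moment': array([-0.01791451, -0.00883369, -0.06605971]), 'gripper_width': 0.09385306076130802}
side [[401.71788076   0.         318.42071228]
 [  0.         401.71788076 196.94919751]
 [  0.           0.           1.        ]] [[ 0.96765071 -0.25144473 -0.02068001 -0.55487983]
 [-0.17211394 -0.59797435 -0.78281765  0.20094522]
 [ 0.18446925  0.76105337 -0.62190744  1.00346389]
 [ 0.          0.          0.          1.        ]]
top [[495.62938035   0.         318.09723539]
 [  0.         495.62938035 205.07769136]
 [  0.           0.           1.        ]] [[-0.00564134 -0.99997038 -0.00523641  0.05060298]
 [-0.97975707  0.00657505 -0.20008209  0.59960691]
 [ 0.2001106   0.00400168 -0.97976514  1.17574543]
 [ 0.          0.          0.          1.        ]]
```

View pics/side0.png

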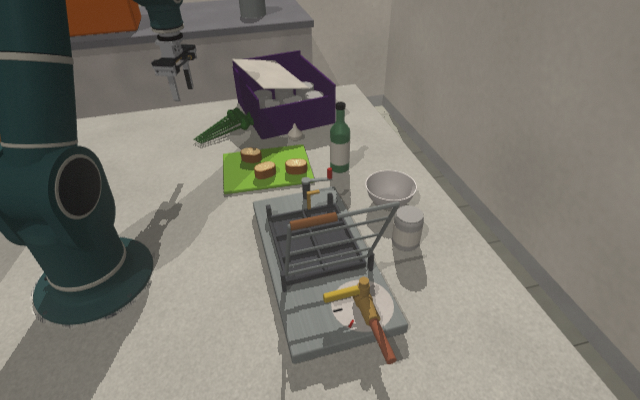

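View pics/top0.png

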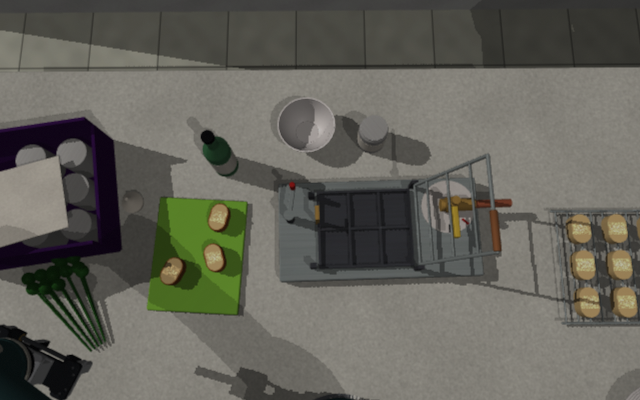

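Three slices on the green board (top px ≈ (218,217), (215,257), (173,271)). The grill is near yaw 0, the lid is open at about (490,205), the red knob is at (292,187), and the yellow lever is at (455,220). Next I'll measure them.

```bash
cat > h.py <<'E'
import numpy as np,cv2
from cell import monitor,vision,job
def snap(n,f=None):
    s=vision.snapshot(n)
    if f: cv2.imwrite(f"pics/{f}.png",s["color"])
    return s
def cloud(s):
    K,V,z=s["intrinsics"],s["view"],s["z_map"]
    v,u=np.mgrid[:z.shape[0],:z.shape[1]]
    p=np.stack([(u-K[0,2])/K[0,0]*z,(v-K[1,2])/K[1,1]*z,z],-1)
    W=(p-V[:3,3])@V[:3,:3]
    W[z<=0]=np.nan
    return W
def ray(s,u,v,h):
    K,V=s["intrinsics"],s["view"];R=V[:3,:3]
    d=R.T@np.array([(u-K[0,2])/K[0,0],(v-K[1,2])/K[1,1],1]);c=-R.T@V[:3,3]
    return c+d*(h-c[2])/d[2]
def proj(s,p):
    K,V=s["intrinsics"],s["view"];q=K@(V[:3,:3]@np.asarray(p)+V[:3,3]);return q[:2]/q[2]
def load(n): return dict(np.load(n))
E
python3 - <<'E'
from h import *
s=load("top0.npz");W=cloud(s);hsv=cv2.cvtColor(s["color"],cv2.COLOR_BGR2HSV)
roi=np.zeros((400,640),bool);roi[190:320,140:255]=1
m=roi&(W[...,2]>0.034)&(W[...,2]<0.06)
n,l,st,ce=cv2.connectedComponentsWithStats(m.astype(np.uint8))
for i in range(1,n):
    if st[i,4]<60: continue
    P=W[l==i];P2=P[:,:2];r=cv2.minAreaRect((P2*1000).astype(np.float32))
    c=P2.mean(0);w,v=np.linalg.eigh(np.cov((P2-c).T));a=np.degrees(np.arctan2(v[1,1],v[0,1]))
    print(st[i],ce[i].round(1),"mean",c.round(4),"z",np.percentile(P[:,2],[5,50,95]).round(4),"rect",r,"ang",a%180)
# board
g=(hsv[...,0]>35)&(hsv[...,0]<50)&(hsv[...,1]>150)&roi
print("board z",np.nanmedian(W[g][:,2]),np.nanmin(W[g],0),np.nanmax(W[g],0))
E
python3 - <<'E'
from h import *
s=load("top0.npz");W=cloud(s)
im=s["color"][150:300,265:525];cv2.imwrite("pics/topgrill.png",cv2.resize(im,None,fx=3,fy=3,interpolation=cv2.INTER_CUBIC))
s=load("side0.npz");im=s["color"][150:370,210:430];cv2.imwrite("pics/sidegrill.png",cv2.resize(im,None,fx=2.7,fy=2.7,interpolation=cv2.INTER_CUBIC))
E
```

```text
[208 204  22  28 452] [218.5 217.2] mean [0.5741 0.2983] z [0.0383 0.0431 0.0469] rect ((574.5526733398438, 299.29022216796875), (47.35319519042969, 69.98332214355469), 76.34577941894531) ang 165.94266222588857
[204 244  22  28 473] [214.1 257.6] mean [0.4723 0.3057] z [0.039  0.0432 0.0474] rect ((473.08355712890625, 306.3057556152344), (71.23587036132812, 46.825008392333984), 15.136032104492188) ang 18.287352987032563
[160 258  25  28 482] [171.9 271.1] mean [0.4397 0.4087] z [0.0391 0.0433 0.0471] rect ((440.33807373046875, 409.54010009765625), (47.00898742675781, 71.27228546142578), 61.83221435546875) ang 153.3152615809226
board z 0.011178346927365237 [0.33487285 0.23390418 0.00185046] [0.63264019 0.4760022  0.04272068]
```

View pics/topgrill.png

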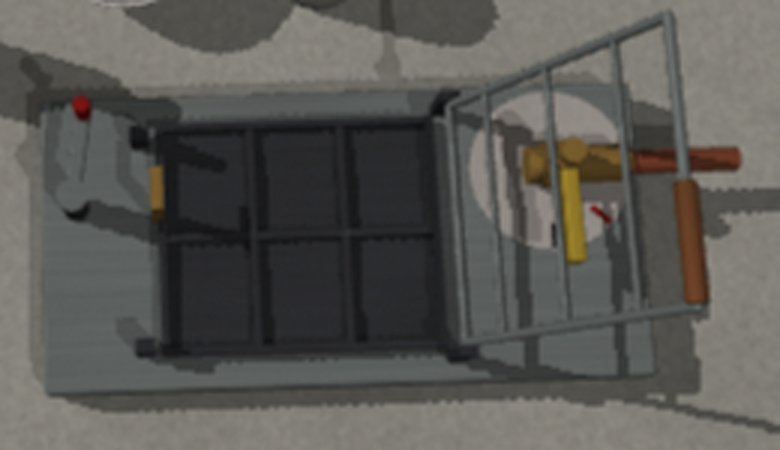

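View pics/sidegrill.png

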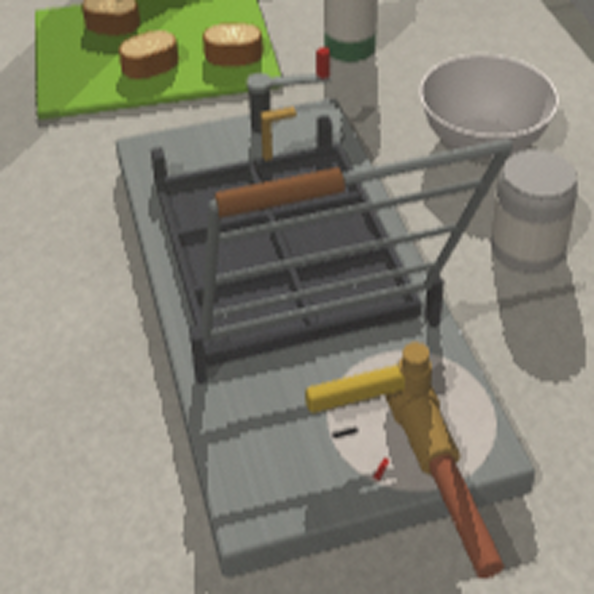

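Run:
```python
from h import *
s=load("top0.npz");W=cloud(s)
hsv=cv2.cvtColor(s["color"],cv2.COLOR_BGR2HSV)
# heights across tray
def pt(x,y,h): return ray(s,265+(x+.5)/3-.5,150+(y+.5)/3-.5,h)
A,B=pt(250,237,.056),pt(348,233,.056);print("crosses",A.round(4),B.round(4),"dist",np.linalg.norm(A-B),"mid",(A+B)/2)
d=A-B;print("yaw from cross",np.degrees(np.arctan2(-d[0],d[1])))
cs=[pt(*c,.056) for c in[(160,122),(438,118),(445,350),(165,355)]]
print("corners",np.array(cs).round(4),"mean",np.mean(cs,0).round(4))
# housing rect
z=W[...,2];m=(z>.034)&(z<.064);m[:, :265]=0;m[:,510:]=0;m[:165]=0;m[300:]=0
n,l,st,ce=cv2.connectedComponentsWithStats(m.astype(np.uint8));i=1+st[1:,4].argmax()
print("housing",cv2.minAreaRect((W[l==i][:,:2]*1000).astype(np.float32)))
red=((hsv[...,0]<6)|(hsv[...,0]>174))&(hsv[...,1]>150)&(hsv[...,2]>60)
red[:170]=0;red[300:]=0;red[:,:265]=0;red[:,310:]=0
ys,xs=np.nonzero(red);print("knob px",xs.mean(),ys.mean(),len(xs),"top pts",np.nanmax(W[red][:,2]),W[red&(z>.12)].mean(0))
ye=(hsv[...,0]>20)&(hsv[...,0]<32)&(hsv[...,1]>180);ye[:150]=0;ye[300:]=0;ye[:,:430]=0;ye[:,480:]=0
P=W[ye];print("yellow",P.shape,np.nanpercentile(P,[5,50,95],axis=0).round(3))
br=(hsv[...,0]<14)&(hsv[...,1]>100);br[:205]=0;br[260:]=0;br[:,:480]=0;br[:,512:]=0
P=W[br&(z>.15)];print("bar",P.shape,np.nanpercentile(P,[5,50,95],axis=0).round(3),P.mean(0))
```

```text
crosses [ 0.5407 -0.0269  0.056 ] [ 0.5435 -0.1079  0.056 ] dist 0.08109814849584843 mid [ 0.54208881 -0.0674129   0.056     ]
yaw from cross 1.9924086530393221
corners [[ 0.6388  0.047   0.056 ]
 [ 0.6406 -0.1865  0.056 ]
 [ 0.4467 -0.1838  0.056 ]
 [ 0.4441  0.044   0.056 ]] mean [ 0.5426 -0.0698  0.056 ]
housing ((543.4730224609375, -106.47935485839844), (250.1411590576172, 504.98040771484375), 1.3911499977111816)
knob px 291.6666666666667 184.5 30 top pts 0.1380286964942473 [0.63496264 0.10839693 0.13236153]
yellow (163, 3) [[ 0.517 -0.287  0.096]
 [ 0.55  -0.28   0.102]
 [ 0.582 -0.276  0.106]]
bar (314, 3) [[ 0.459 -0.301  0.322]
 [ 0.494 -0.294  0.327]
 [ 0.529 -0.289  0.331]] [ 0.4939513 -0.2941015  0.3267692]
```

```bash
cat >> h.py <<'E'
from scipy.spatial.transform import Rotation as Rn
def plan(x,y,z,psi):
    """shift in the present tool frame and the turn (deg, tool axes) to tool-x heading psi (deg, mod 180), pointing down"""
    o=monitor.get_obs();R=Rn.from_rotvec(o["tool_rot"]);M=R.as_matrix()
    h=np.degrees(np.arctan2(M[1,0],M[0,0]));d=(psi-h+90)%180-90
    c=np.radians(h+d);T=np.array([[np.cos(c),np.sin(c),0],[np.sin(c),-np.cos(c),0],[0,0,-1]]).T
    T=np.stack([[np.cos(c),np.sin(c),0],[np.sin(c),-np.cos(c),0],[0,0,-1]],1)
    D=np.array([x,y,z])-o["tool_pos"]
    print("at",o["tool_pos"].round(4),"psi %.1f"%h,"q7 %.2f"%o["joint_pos"][6],"w %.4f"%o["gripper_width"],"F",o["force"].round(1),"t %.1f"%o["time_s"])
    print("shift now",(M.T@D*1000).round(1),"turn",np.degrees((R.inv()*Rn.from_matrix(T)).as_rotvec()).round(2),"shift after turn",(T.T@D*1000).round(1))
E
python3 - <<'E'
from h import *
s=load("top0.npz");W=cloud(s);z=W[...,2]
def obj(sl,lo,hi=.5):
    m=np.zeros(z.shape,bool);m[sl]=1;m&=(z>lo)&(z<hi);P=W[m]
    (c,r)=cv2.minEnclosingCircle((P[:,:2]*1000).astype(np.float32));print(sl,len(P),"circle",c,r,"z",np.percentile(P[:,2],[1,50,99]))
obj(np.s_[120:180,190:245],.03)   # bottle
obj(np.s_[90:160,270:340],.04)
obj(np.s_[110:155,350:395],.09)
m=np.zeros(z.shape,bool);m[195:230,308:325]=1
hsv=cv2.cvtColor(s["color"],cv2.COLOR_BGR2HSV)
g=m&(hsv[...,0]>8)&(hsv[...,0]<30)&(hsv[...,1]>90)
print("catch",g.sum(),np.nanpercentile(W[g],[2,50,98],axis=0).round(3))
m=np.zeros(z.shape,bool);m[205:225,275:300]=1;P=W[m&(z>.09)];print("post",np.percentile(P,[2,50,98],axis=0).round(3))
plan(.4397,.4087,.12,153.3)
E
```

```text
(slice(120, 180, None), slice(190, 245, None)) 1020 circle (719.6506958007812, 289.077880859375) 32.263187408447266 z [0.03396168 0.15146253 0.23663108]
(slice(90, 160, None), slice(270, 340, None)) 774 circle (811.6514892578125, 76.26958465576172) 75.2311019897461 z [0.04047599 0.05775609 0.06862426]
(slice(110, 155, None), slice(350, 395, None)) 579 circle (786.6817626953125, -94.35047912597656) 35.815147399902344 z [0.09091141 0.09914832 0.10441175]
catch 87 [[0.555 0.045 0.038]
 [0.572 0.049 0.108]
 [0.601 0.055 0.114]]
post [[0.555 0.105 0.097]
 [0.57  0.117 0.102]
 [0.592 0.129 0.107]]
at [0.2569 0.5694 0.2049] psi 155.7 q7 -0.05 w 0.0941 F [ 0.8  0.7 -0.4] t 0.1
shift now [-232.7  -71.2   85. ] turn [-0.06  0.01  2.42] shift after turn [-235.5  -61.4   84.9]
```

Request:
apply_moves(
  increments="0 0 0 0 0 3 100; -0.025 -0.006 0 0 0 0 100; -0.035 -0.009 0.005 0 0 0 100; -0.035 -0.009 0.015 0 0 0 100; -0.035 -0.009 0.015 0 0 0 100; -0.035 -0.009 0.015 0 0 0 100; -0.035 -0.009 0.015 0 0 0 100; -0.025 -0.006 0.01 0 0 0 100; -0.010 -0.003 0.01 0 0 0 100; 0 0 0 0 0 0 100",
  grip_force=20,
)

```text
time_s: 1.1
tool_pos: [0.4385, 0.4074, 0.119]
tool_rot: [-0.743, -3.051, 0.003]
force: [-0.7, 0.0, 0.1]
gripper_width: 0.0935
```

```bash
python3 -c "
from h import *
plan(.44,.409,.024,152.5)"
```

```text
at [0.4385 0.4074 0.119 ] psi 152.6 q7 0.33 w 0.0935 F [-0.7  0.   0.1] t 1.1
shift now [-0.6  2.4 95. ] turn [-0.13 -0.02  0.11] shift after turn [-0.6  2.2 95. ]
```

Request:
apply_moves(
  increments="0 0.002 0.02 0 0 0 100; 0 0 0.03 0 0 0 100; 0 0 0.025 0 0 0 100; 0 0 0.015 0 0 0 100; 0 0 0.005 0 0 0 100; 0 0 0 0 0 0 30; 0 0 0 0 0 0 30; 0 0 0 0 0 0 30; 0 0 0 0 0 0 30; 0 0 0 0 0 0 30",
  grip_force=20,
)

```text
time_s: 2.1
tool_pos: [0.4395, 0.4105, 0.0259]
tool_rot: [0.741, 3.053, 0.001]
force: [-0.2, -0.2, -0.0]
gripper_width: 0.0574
```

Request:
apply_moves(
  increments="0 0 0 0 0 0 30; 0 0 -0.01 0 0 0 30; 0 0 -0.02 0 0 0 30; 0 0 -0.03 0 0 0 30; 0 0 -0.04 0 0 0 30; 0 0 -0.04 0 0 0 30; 0 0 -0.01 0 0 0 30; 0 0 0 0 0 0 30",
)

```text
time_s: 2.9
tool_pos: [0.4399, 0.411, 0.1776]
tool_rot: [0.741, 3.051, 0.004]
force: [-0.1, -0.1, -1.7]
gripper_width: 0.0458
```

```bash
python3 -c "
from h import *
for n in('side','top'): snap(n,n+'1')
plan(.4955,-.070,.17,1.4)"
```

```text
at [0.4388 0.4101 0.1746] psi 152.7 q7 0.32 w 0.0462 F [-0.5 -0.7 -1.2] t 3.0
shift now [-270.4 -400.7    5. ] turn [ -0.06  -0.03 -28.67] shift after turn [ -44.9 -481.3    4.6]
```

View pics/side1.png

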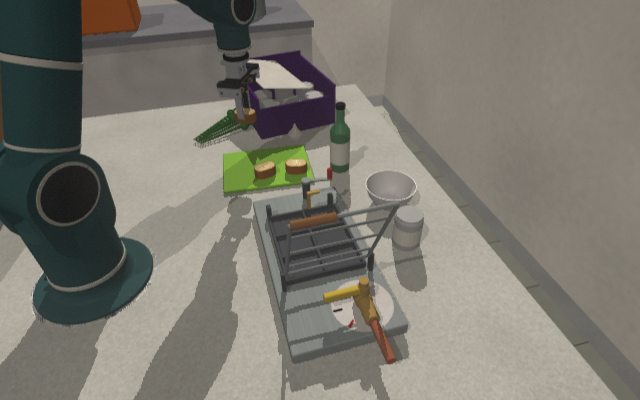

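```bash
python3 -c "
from h import *
s=snap('side');W=cloud(s);hsv=cv2.cvtColor(s['color'],cv2.COLOR_BGR2HSV)
m=np.zeros((400,640),bool);m[105:128,232:262]=1
m&=(hsv[...,1]>90)&(hsv[...,0]<25)&(W[...,2]>.1)
print(m.sum(),np.nanpercentile(W[m],[3,50,97],axis=0).round(3))
cv2.imwrite('pics/c1.png',cv2.resize(s['color'][60:160,190:300],None,fx=5,fy=5))
"
```

```text
214 [[0.408 0.379 0.164]
 [0.448 0.39  0.184]
 [0.47  0.42  0.196]]
```

View pics/c1.png

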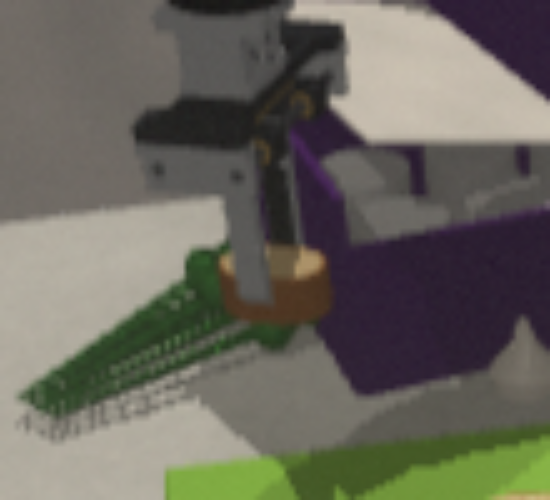

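Request:
apply_moves(
  increments="0 0 -0.005 0 0 -7.2 30; 0 0 -0.01 0 0 -7.2 30; 0 0 -0.01 0 0 -7.2 30; 0 0 0 0 0 -7.1 30; -0.002 -0.02 0 0 0 0 30; -0.004 -0.035 0 0 0 0 30; -0.004 -0.04 0 0 0 0 30; -0.004 -0.04 0 0 0 0 30; -0.004 -0.04 0 0 0 0 30; -0.004 -0.04 0 0 0 0 30",
)

```text
time_s: 4.05
tool_pos: [0.4659, 0.1934, 0.1993]
tool_rot: [0.035, -3.14, 0.002]
force: [1.2, -0.4, 0.2]
gripper_width: 0.0459
```

Request:
apply_moves(
  increments="-0.004 -0.04 0 0 0 0 30; -0.004 -0.04 0 0 0 0 30; -0.004 -0.04 0 0 0 0 30; -0.004 -0.04 0 0 0 0 30; -0.004 -0.04 0 0 0 0 30; -0.003 -0.035 0 0 0 0 30; -0.002 -0.02 0.02 0 0 0 30; -0.002 -0.01 0.02 0 0 0 30; 0 0 0 0 0 0 30; 0 0 0 0 0 0 30",
)

```text
time_s: 5.05
tool_pos: [0.4994, -0.0681, 0.1601]
tool_rot: [0.037, -3.14, 0.0]
force: [0.4, 0.2, -0.4]
gripper_width: 0.046
```

```bash
python3 -c "
from h import *
plan(.4955,-.070,.059,1.4)
s=snap('top','top2');im=s['color'][150:300,265:525];cv2.imwrite('pics/top2g.png',cv2.resize(im,None,fx=3,fy=3))
s=snap('side','side2');im=s['color'][150:370,210:430];cv2.imwrite('pics/side2g.png',cv2.resize(im,None,fx=2.7,fy=2.7))
"
```

```text
at [ 0.4994 -0.0681  0.1601] psi -178.7 q7 1.75 w 0.0460 F [ 0.4  0.2 -0.4] t 5.0
shift now [  3.8  -1.8 101.1] turn [-0.   -0.11 -0.06] shift after turn [  3.9  -1.8 101.1]
```

View pics/side2g.png

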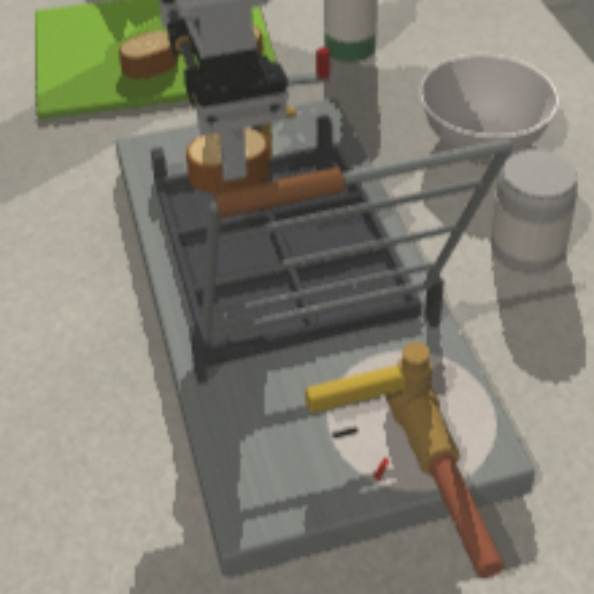

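View pics/top2.png

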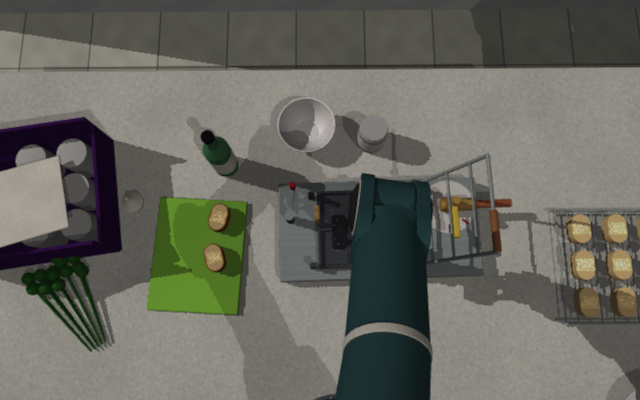

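Request:
apply_moves(
  increments="0.004 -0.002 0.02 0 0 0 30; 0 0 0.03 0 0 0 30; 0 0 0.025 0 0 0 30; 0 0 0.015 0 0 0 30; 0 0 0.008 0 0 0 30; 0 0 0.002 0 0 0 30; 0 0 0 0 0 0 30; 0 0 0 0 0 0 30",
)

```text
time_s: 5.95
tool_pos: [0.4968, -0.07, 0.0613]
tool_rot: [-0.039, 3.14, -0.0]
force: [0.4, 0.4, -1.1]
gripper_width: 0.0461
```

```bash
python3 -c "
from h import *
plan(.4955,-.070,.058,1.4)
"
```

```text
at [ 0.4968 -0.07    0.0613] psi -178.6 q7 1.80 w 0.0461 F [ 0.4  0.4 -1.1] t 6.0
shift now [1.3 0.  3.3] turn [-0.    0.08  0.04] shift after turn [1.3 0.  3.3]
```

Request:
apply_moves(
  increments="0.001 0 0.002 0 0 0 30; 0 0 0.001 0 0 0 30; 0 0 0 0 0 0 30; 0 0 0 0 0 0 62; 0 0 0 0 0 0 62; 0 0 0 0 0 0 62; 0 0 0 0 0 0 62; 0 0 -0.01 0 0 0 62; 0 0 -0.03 0 0 0 62; 0 0 -0.04 0 0 0 62",
)

```text
time_s: 6.95
tool_pos: [0.4942, -0.0704, 0.138]
tool_rot: [0.039, -3.139, 0.0]
force: [0.8, 0.1, 1.4]
gripper_width: 0.0586
```

Request:
apply_moves(
  increments="0 0.02 -0.04 0 0 0 100; 0 0.03 -0.03 0 0 0 100; 0 0.04 0 0 0 0 100; 0 0.04 0 0 0 0 100; 0 0.04 0 0 0 0 100; 0 0.04 0 0 0 0 100; 0 0.04 0 0 0 0 100; 0 0.04 0 0 0 0 100; 0 0.03 0 0 0 0 100; 0 0.02 0 0 0 0 100",
)

```text
time_s: 7.95
tool_pos: [0.4862, 0.2719, 0.2081]
tool_rot: [-0.042, 3.141, 0.0]
force: [-0.0, -1.1, 0.7]
gripper_width: 0.0943
```

```bash
cat >> h.py <<'E'
def slices(s,box,lo,hi):
    W=cloud(s);z=W[...,2];m=np.zeros(z.shape,bool);m[box]=1;hsv=cv2.cvtColor(s["color"],cv2.COLOR_BGR2HSV)
    m&=(z>lo)&(z<hi)&(hsv[...,0]<30)&(hsv[...,1]>60)
    n,l,st,ce=cv2.connectedComponentsWithStats(m.astype(np.uint8))
    for i in range(1,n):
        if st[i,4]<150: continue
        P=W[l==i];r=cv2.minAreaRect((P[:,:2]*1000).astype(np.float32))
        a=r[2] if r[1][0]>r[1][1] else r[2]+90
        print("px",ce[i].round(0),"n",st[i,4],"mean",P.mean(0).round(4),"rect c",np.round(r[0],1),"size",np.round(r[1],1),"ang %.1f"%(a%180))
E
python3 -c "
from h import *
s=snap('top','top3')
slices(s,np.s_[190:320,140:255],.034,.06)
print('tray')
slices(s,np.s_[180:280,310:430],.062,.09)
plan(.473,.306,.12,16.5)
"
```

```text
px [221. 212.] n 228 mean [0.5866 0.2913 0.0431] rect c [586.3 290. ] size [50.5 35.9] ang 18.9
tray
px [367. 246.] n 481 mean [ 0.4953 -0.0711  0.0771] rect c [496.2 -71.8] size [70.8 46.1] ang 1.2
at [0.4857 0.2744 0.208 ] psi -178.3 q7 1.05 w 0.0942 F [-2.8  3.6 -1.4] t 8.0
shift now [11.8 31.9 88. ] turn [  0.06   0.   -14.85] shift after turn [ 3.2 33.9 88. ]
```

View pics/top3.png

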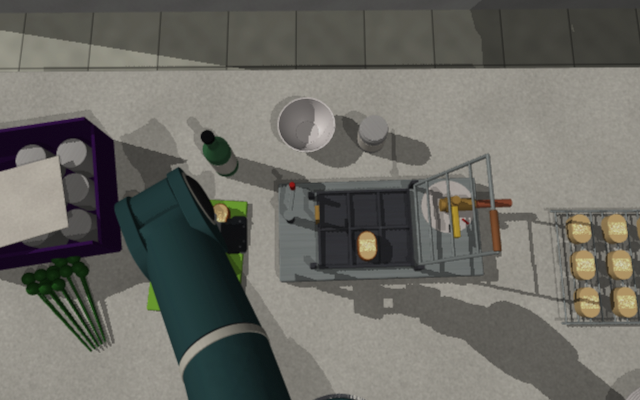

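```bash
python3 -c "
from h import *
s=snap('side','side3')
slices(s,np.s_[140:200,215:320],.036,.06)
s0=load('side0.npz');slices(s0,np.s_[140:200,215:320],.036,.06)
cv2.imwrite('pics/side3c.png',cv2.resize(s['color'][90:220,190:350],None,fx=4,fy=4))
"
```

```text
px [296. 163.] n 191 mean [0.5741 0.2938 0.0451] rect c [574.4 297.8] size [46.9 69. ] ang 166.5
px [264. 167.] n 192 mean [0.4723 0.3007 0.0454] rect c [473.1 303.5] size [53.6 62.6] ang 155.4
px [250. 152.] n 173 mean [0.4408 0.4052 0.0454] rect c [442.1 409.6] size [50.5 66.8] ang 158.3
px [295. 163.] n 189 mean [0.5737 0.2938 0.0451] rect c [574.3 297.4] size [45.1 69. ] ang 161.5
px [264. 167.] n 199 mean [0.4726 0.3012 0.0452] rect c [473.5 305.9] size [69.5 49.1] ang 10.5
```

View pics/side3c.png

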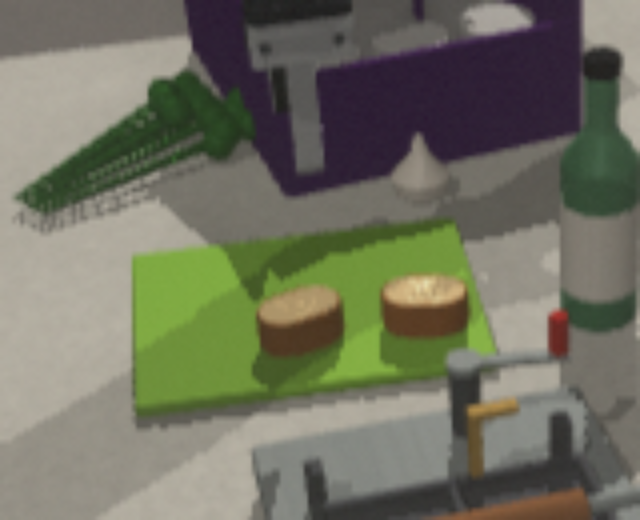

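Request:
apply_moves(
  increments="0 0 0.01 0 0 -7.5 100; 0 0 0.03 0 0 -7.3 100; 0.003 0.02 0.04 0 0 0 100; 0 0.01 0.03 0 0 0 100; 0 0.004 0.01 0 0 0 100; 0 0 0 0 0 0 100; 0 0 0 0 0 0 100",
)

```text
time_s: 8.75
tool_pos: [0.4754, 0.3009, 0.0889]
tool_rot: [-0.442, 3.109, 0.0]
force: [-0.9, -0.2, -0.4]
gripper_width: 0.0939
```

```bash
python3 -c "
from h import *
plan(.473,.306,.024,16.5)
s=snap('side');slices(s,np.s_[140:200,215:320],.036,.06)"
```

```text
at [0.4754 0.3009 0.0889] psi -163.8 q7 1.23 w 0.0939 F [-0.9 -0.2 -0.4] t 8.8
shift now [ 1.   5.6 64.9] turn [-0.01  0.08 -0.33] shift after turn [ 0.9  5.6 64.9]
px [296. 163.] n 193 mean [0.5746 0.2936 0.0452] rect c [574.3 297.4] size [45.3 69. ] ang 165.6
px [264. 167.] n 187 mean [0.4719 0.3006 0.0453] rect c [473.7 305. ] size [71.2 47.9] ang 23.7
```

Request:
apply_moves(
  increments="0.001 0.005 0.02 0 0 0 100; 0 0 0.025 0 0 0 100; 0 0 0.015 0 0 0 100; 0 0 0.005 0 0 0 100; 0 0 0 0 0 0 30; 0 0 0 0 0 0 30; 0 0 0 0 0 0 30; 0 0 0 0 0 0 30; 0 0 0 0 0 0 30; 0 0 0 0 0 0 30",
)

```text
time_s: 9.8
tool_pos: [0.4721, 0.306, 0.0226]
tool_rot: [-0.443, 3.11, 0.0]
force: [-1.2, 0.9, -0.0]
gripper_width: 0.0491
```

Request:
apply_moves(
  increments="0 0 0 0 0 0 30; 0 0 0 0 0 0 30; 0 0 0 0 0 0 30; 0 0 -0.01 0 0 0 30; 0 0 -0.03 0 0 0 30; 0 0 -0.04 0 0 0 30; 0 0 -0.04 0 0 0 30; 0 0 -0.04 0 0 0 30; 0 0 -0.015 0 0 0 30; 0 0 0 0 0 0 30",
)

```text
time_s: 10.8
tool_pos: [0.4729, 0.3064, 0.2004]
tool_rot: [-0.442, 3.106, 0.003]
force: [-0.2, -0.4, -0.8]
gripper_width: 0.0457
```

```bash
python3 -c "
from h import *
plan(.4937,.0058,.16,1.4)
s=snap('side','side4');cv2.imwrite('pics/side4c.png',cv2.resize(s['color'][60:220,190:350],None,fx=3.7,fy=3.7))
slices(s,np.s_[60:200,200:330],.036,.25)
"
```

```text
at [0.4729 0.3064 0.2004] psi -163.8 q7 1.23 w 0.0457 F [-0.2 -0.4 -0.8] t 10.8
shift now [  64.1 -294.5   39.8] turn [ 0.1   0.22 14.81] shift after turn [ -13.4 -301.    40.4]
px [258. 121.] n 267 mean [0.4713 0.2971 0.2115] rect c [501.8 421.2] size [295.9  66.5] ang 77.2
px [296. 163.] n 192 mean [0.5743 0.2932 0.0453] rect c [574.3 297. ] size [46.  68.9] ang 167.3
```

View pics/side4c.png

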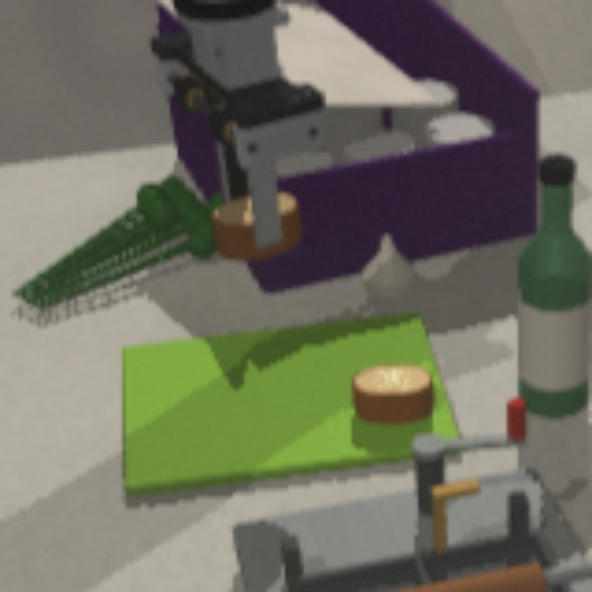

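Request:
apply_moves(
  increments="0 0 0 0 0 7.4 30; 0 0 0 0 0 7.4 30; -0.002 -0.02 0 0 0 0 30; -0.002 -0.04 0 0 0 0 30; -0.002 -0.04 0 0 0 0 30; -0.002 -0.04 0 0 0 0 30; -0.002 -0.04 0 0 0 0 30; -0.002 -0.04 0 0 0 0 30; -0.001 -0.04 0.01 0 0 0 30; 0 -0.03 0.01 0 0 0 30",
)

```text
time_s: 11.85
tool_pos: [0.4915, 0.0137, 0.1763]
tool_rot: [0.036, -3.14, 0.001]
force: [0.6, 0.4, -1.2]
gripper_width: 0.046
```

Request:
apply_moves(
  increments="0 -0.01 0.01 0 0 0 30; 0 0 0.01 0 0 0 30; 0 0 0 0 0 0 30; 0 0 0 0 0 0 30",
)

```text
time_s: 12.25
tool_pos: [0.4923, 0.0077, 0.1572]
tool_rot: [0.042, -3.14, -0.0]
force: [-0.6, -0.9, -0.9]
gripper_width: 0.0454
```

```bash
python3 -c "
from h import *
plan(.4937,.0058,.058,1.4)"
```

```text
at [0.4923 0.0077 0.1572] psi -178.5 q7 1.58 w 0.0454 F [-0.6 -0.9 -0.9] t 12.2
shift now [-1.4 -1.9 99.2] turn [ 0.   -0.05  0.13] shift after turn [-1.3 -1.9 99.2]
```

Request:
apply_moves(
  increments="-0.001 -0.002 0.02 0 0 0 30; 0 0 0.03 0 0 0 30; 0 0 0.025 0 0 0 30; 0 0 0.015 0 0 0 30; 0 0 0.007 0 0 0 30; 0 0 0.001 0 0 0 30; 0 0 0 0 0 0 30; 0 0 0 0 0 0 30",
)

```text
time_s: 13.05
tool_pos: [0.4941, 0.0045, 0.0604]
tool_rot: [-0.039, 3.14, 0.0]
force: [-0.4, 0.0, -0.5]
gripper_width: 0.0459
```

```bash
python3 -c "
from h import *
plan(.4937,.0058,.058,1.4)"
```

```text
at [0.4941 0.0045 0.0604] psi -178.6 q7 1.63 w 0.0459 F [-0.4  0.  -0.5] t 13.1
shift now [0.4 1.3 2.4] turn [0.01 0.08 0.03] shift after turn [0.4 1.3 2.4]
```

Request:
apply_moves(
  increments="0 0.001 0.002 0 0 0 30; 0 0 0 0 0 0 30; 0 0 0 0 0 0 62; 0 0 0 0 0 0 62; 0 0 0 0 0 0 62; 0 0 0 0 0 0 62; 0 0 -0.01 0 0 0 62; 0 0 -0.03 0 0 0 62; 0 0 -0.04 0 0 0 62; 0 0 -0.04 0 0 0 62",
)

```text
time_s: 14.05
tool_pos: [0.4931, 0.0052, 0.1795]
tool_rot: [0.039, -3.141, 0.0]
force: [0.6, 0.2, -0.3]
gripper_width: 0.0584
```

Request:
apply_moves(
  increments="-0.01 0.02 -0.02 0 0 0 100; -0.01 0.04 0 0 0 0 100; -0.015 0.04 0 0 0 0 100; -0.015 0.04 0 0 0 0 100; -0.01 0.04 0 0 0 0 100; -0.01 0.04 0 0 0 0 100; 0 0.03 0 0 0 0 100; 0 0.015 0 0 0 0 100; 0 0 0 0 0 0 100",
)

```text
time_s: 14.95
tool_pos: [0.5563, 0.2736, 0.1977]
tool_rot: [0.043, -3.141, -0.0]
force: [0.2, -0.2, -0.5]
gripper_width: 0.0939
```

```bash
python3 -c "
from h import *
s=snap('top','top5')
slices(s,np.s_[190:320,140:255],.034,.06)
print('tray')
slices(s,np.s_[180:280,310:430],.062,.09)
s=snap('side','side5');slices(s,np.s_[140:200,215:320],.036,.06)
plan(.5745,.299,.12,166)
"
```

```text
tray
px [367. 246.] n 492 mean [ 0.4952 -0.0711  0.0772] rect c [496.3 -72. ] size [71.1 46.1] ang 0.1
px [336. 247.] n 487 mean [0.4938 0.004  0.0771] rect c [494.6   4. ] size [43.8 70.9] ang 179.3
px [296. 163.] n 190 mean [0.574  0.2939 0.0451] rect c [574.5 297.9] size [46.4 68.9] ang 166.4
at [0.5571 0.2706 0.1977] psi -178.6 q7 1.13 w 0.0938 F [ 0.3 -0.3  0.4] t 15.1
shift now [-18.1  28.   77.7] turn [-0.04  0.02 15.37] shift after turn [-10.   31.8  77.7]
```

View pics/top5.png

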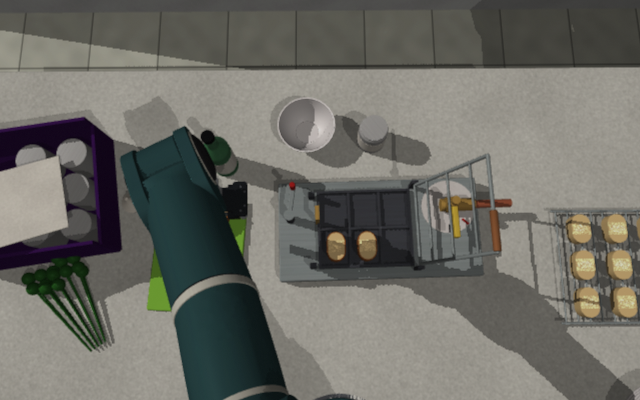

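Request:
apply_moves(
  increments="0 0 0 0 0 7.7 100; 0 0 0.01 0 0 7.7 100; -0.01 0.02 0.03 0 0 0 100; 0 0.01 0.04 0 0 0 100; 0 0.002 0.02 0 0 0 100; 0 0 0 0 0 0 100; 0 0 0 0 0 0 100",
)

```text
time_s: 15.75
tool_pos: [0.5751, 0.2991, 0.0985]
tool_rot: [0.385, 3.117, -0.001]
force: [-0.9, 0.1, 0.7]
gripper_width: 0.0942
```

```bash
python3 -c "
from h import *
plan(.5745,.299,.024,166)
s=snap('side');slices(s,np.s_[140:200,215:320],.036,.06)"
```

```text
at [0.5751 0.2991 0.0985] psi 165.9 q7 0.87 w 0.0942 F [-0.9  0.1  0.7] t 15.8
shift now [ 0.6 -0.3 74.5] turn [-0.01  0.04 -0.08] shift after turn [ 0.5 -0.3 74.5]
px [296. 163.] n 189 mean [0.574  0.294  0.0451] rect c [574.7 298.4] size [45.9 69.1] ang 165.9
```

Request:
apply_moves(
  increments="0 0 0.02 0 0 0 100; 0 0 0.03 0 0 0 100; 0 0 0.02 0 0 0 100; 0 0 0.005 0 0 0 100; 0 0 0 0 0 0 30; 0 0 0 0 0 0 30; 0 0 0 0 0 0 30; 0 0 0 0 0 0 30; 0 0 0 0 0 0 30; 0 0 0 0 0 0 30",
)

```text
time_s: 16.8
tool_pos: [0.5744, 0.3007, 0.0227]
tool_rot: [0.382, 3.118, 0.0]
force: [-0.2, -0.2, -0.2]
gripper_width: 0.0495
```

Request:
apply_moves(
  increments="0 0 0 0 0 0 30; 0 0 0 0 0 0 30; 0 0 0 0 0 0 30; 0 0 -0.01 0 0 0 30; 0 0 -0.03 0 0 0 30; 0 0 -0.04 0 0 0 30; 0 0 -0.04 0 0 0 30; 0 0 -0.04 0 0 0 30; 0 0 -0.015 0 0 0 30; 0 0 0 0 0 0 30",
)

```text
time_s: 17.8
tool_pos: [0.5752, 0.301, 0.2001]
tool_rot: [0.382, 3.115, 0.004]
force: [0.9, 0.2, -0.2]
gripper_width: 0.046
```

```bash
python3 -c "
from h import *
plan(.5895,-.068,.16,1.4)
s=snap('side','side6');cv2.imwrite('pics/side6c.png',cv2.resize(s['color'][60:220,190:350],None,fx=3.7,fy=3.7))
"
```

```text
at [0.5752 0.301  0.2001] psi 166.0 q7 0.86 w 0.0460 F [ 0.9  0.2 -0.2] t 17.8
shift now [-102.9 -354.7   39.4] turn [  0.13   0.18 -15.38] shift after turn [  -5.3 -369.3   40.1]
```

View pics/side6c.png

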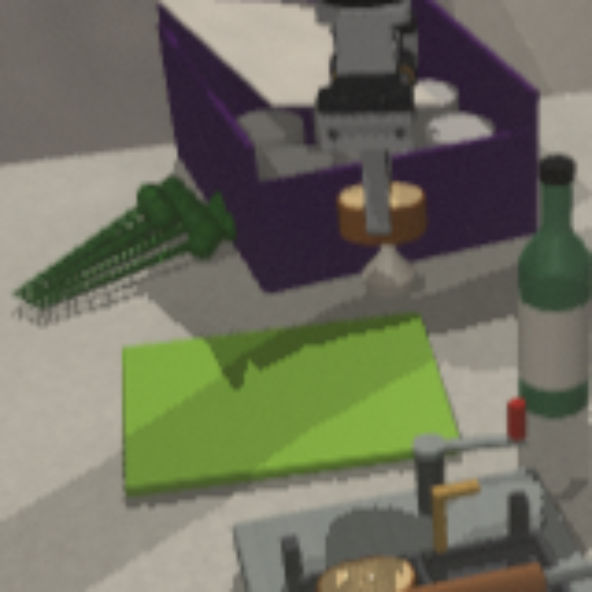

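Request:
apply_moves(
  increments="0 0 0 0 0 -7.7 30; 0 0 0 0 0 -7.7 30; -0.001 -0.02 0 0 0 0 30; -0.001 -0.04 0 0 0 0 30; -0.001 -0.04 0 0 0 0 30; -0.001 -0.04 0 0 0 0 30; -0.001 -0.04 0 0 0 0 30; 0 -0.04 0 0 0 0 30; 0 -0.04 0 0 0 0 30; 0 -0.04 0 0 0 0 30",
)

```text
time_s: 18.85
tool_pos: [0.5856, -0.0017, 0.1961]
tool_rot: [0.034, -3.139, 0.001]
force: [1.0, -0.1, -1.1]
gripper_width: 0.0459
```

Request:
apply_moves(
  increments="0 -0.04 0 0 0 0 30; 0 -0.02 0 0 0 0 30; 0 -0.009 0.02 0 0 0 30; 0 0 0.02 0 0 0 30; 0 0 0 0 0 0 30; 0 0 0 0 0 0 30",
)

```text
time_s: 19.45
tool_pos: [0.5878, -0.0684, 0.157]
tool_rot: [0.037, -3.14, 0.0]
force: [-0.1, -0.4, -0.0]
gripper_width: 0.0458
```

```bash
python3 -c "
from h import *
plan(.5895,-.068,.059,1.4)"
```

```text
at [ 0.5878 -0.0684  0.157 ] psi -178.7 q7 1.75 w 0.0458 F [-0.1 -0.4 -0. ] t 19.4
shift now [-1.9  0.4 98. ] turn [-0.01 -0.1  -0.06] shift after turn [-1.7  0.4 98. ]
```

Request:
apply_moves(
  increments="-0.002 0 0.02 0 0 0 30; 0 0 0.03 0 0 0 30; 0 0 0.025 0 0 0 30; 0 0 0.015 0 0 0 30; 0 0 0.007 0 0 0 30; 0 0 0.001 0 0 0 30; 0 0 0 0 0 0 30; 0 0 0 0 0 0 30",
)

```text
time_s: 20.25
tool_pos: [0.5911, -0.0681, 0.0606]
tool_rot: [-0.039, 3.14, -0.0]
force: [-0.8, -0.0, -0.6]
gripper_width: 0.0459
```

```bash
python3 -c "
from h import *
plan(.5895,-.068,.058,1.4)"
```

```text
at [ 0.5911 -0.0681  0.0606] psi -178.6 q7 1.77 w 0.0459 F [-0.8 -0.  -0.6] t 20.2
shift now [1.6 0.2 2.6] turn [-0.01  0.09  0.02] shift after turn [1.6 0.2 2.6]
```

Request:
apply_moves(
  increments="0.001 0 0.002 0 0 0 30; 0 0 0 0 0 0 30; 0 0 0 0 0 0 62; 0 0 0 0 0 0 62; 0 0 0 0 0 0 62; 0 0 0 0 0 0 62; 0 0 -0.01 0 0 0 62; 0 0 -0.03 0 0 0 62; 0 0 -0.04 0 0 0 62; 0 0 -0.04 0 0 0 62",
)

```text
time_s: 21.25
tool_pos: [0.5892, -0.0682, 0.1795]
tool_rot: [0.039, -3.141, 0.0]
force: [0.3, 0.7, -0.7]
gripper_width: 0.0583
```

Request:
apply_moves(
  increments="0 0.01 -0.04 0 0 0 62; 0 0.03 -0.04 0 0 0 62; 0 0.04 -0.04 0 0 0 62; 0 0.04 -0.04 0 0 0 62; 0.02 0.04 -0.03 0 0 0 62; 0.02 0.04 -0.02 0 0 0 62; 0.02 0.04 0 0 0 0 62; 0.01 0.02 0 0 0 0 62; 0 0 0 0 0 0 62; 0 0 0 0 0 0 62",
)

```text
time_s: 22.25
tool_pos: [0.5147, 0.1777, 0.3767]
tool_rot: [-0.039, 3.141, -0.0]
force: [-0.3, -0.5, -0.4]
gripper_width: 0.0582
```

```bash
python3 -c "
from h import *
s=snap('top','top7');np.savez('top7.npz',**s)
slices(s,np.s_[180:280,310:430],.062,.09)
W=cloud(s);z=W[...,2]
hsv=cv2.cvtColor(s['color'],cv2.COLOR_BGR2HSV)
def reg(n,u0,u1,v0,v1,lo,hi):
    m=np.zeros(z.shape,bool);m[v0:v1,u0:u1]=1;m&=(z>lo)&(z<hi);P=W[m]
    print(n,len(P),P.mean(0).round(4) if len(P) else '',P.min(0).round(3),P.max(0).round(3))
reg('cradle far',304,320,186,204,.07,.12)
reg('cradle near',304,322,258,272,.07,.12)
reg('hinge far',405,420,176,190,.07,.12)
reg('hinge near',410,426,258,275,.07,.12)
reg('grip',485,505,205,255,.25,.4)
c=-s['view'][:3,:3].T@s['view'][:3,3];print('cam',c)
cv2.imwrite('pics/top7g.png',cv2.resize(s['color'][150:300,265:525],None,fx=3,fy=3))
plan(.494,-.294,.37,1.4)
"
```

```text
px [365. 208.] n 480 mean [ 0.588  -0.0691  0.0768] rect c [589.1 -69.4] size [70.5 46.6] ang 5.4
px [367. 246.] n 477 mean [ 0.4952 -0.0711  0.0771] rect c [496.4 -72.1] size [46.5 71. ] ang 179.3
px [336. 247.] n 479 mean [0.4938 0.004  0.0772] rect c [494.5   3.9] size [43.9 71.2] ang 179.6
cradle far 35 [0.6244 0.0638 0.076 ] [0.618 0.057 0.072] [0.631 0.072 0.081]
cradle near 33 [0.4498 0.0593 0.077 ] [0.443 0.053 0.07 ] [0.455 0.067 0.081]
hinge far 61 [ 0.6448 -0.1904  0.0942] [ 0.632 -0.198  0.07 ] [ 0.655 -0.182  0.114]
hinge near 71 [ 0.4477 -0.1954  0.0937] [ 0.438 -0.203  0.07 ] [ 0.464 -0.187  0.113]
grip 421 [ 0.491  -0.2943  0.3247] [ 0.449 -0.305  0.291] [ 0.545 -0.282  0.334]
cam [0.35247546 0.04195408 1.27218998]
at [0.515  0.177  0.3765] psi -178.6 q7 1.22 w 0.0578 F [ 0.6 -0.8  0.5] t 22.3
shift now [  32.2 -470.4    6.6] turn [-0.02  0.03 -0.04] shift after turn [  32.5 -470.4    6.5]
```

View pics/top7g.png

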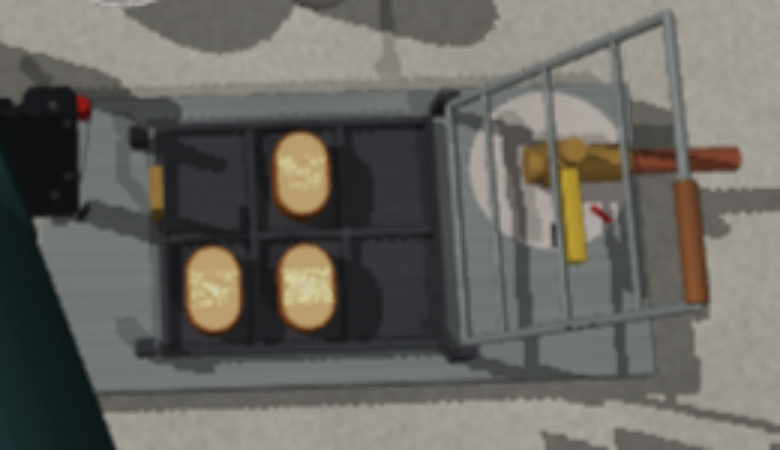

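All three slices lie in separate wells, at crop px (302,173), (306,287) and (213,289). Next is the lid.

Request:
apply_moves(
  increments="0.002 -0.02 0 0 0 0 62; 0.004 -0.04 0 0 0 0 62; 0.004 -0.045 0 0 0 0 62; 0.004 -0.045 0 0 0 0 62; 0.004 -0.045 0 0 0 0 62; 0.004 -0.045 0 0 0 0 62; 0.004 -0.045 0 0 0 0 62; 0.004 -0.045 0 0 0 0 62; 0.003 -0.045 0 0 0 0 62; 0 -0.04 0 0 0 0 62",
)

```text
time_s: 23.3
tool_pos: [0.4908, -0.2414, 0.3766]
tool_rot: [-0.034, 3.141, -0.001]
force: [1.4, -0.0, -0.2]
gripper_width: 0.0584
```

Request:
apply_moves(
  increments="0 -0.03 0 0 0 0 62; 0 -0.02 0 0 0 0 62; 0 -0.008 0 0 0 0 62; 0 0 0 0 0 0 62; 0 0 0 0 0 0 62",
)

```text
time_s: 23.8
tool_pos: [0.4936, -0.2951, 0.3761]
tool_rot: [0.039, -3.141, -0.0]
force: [-0.5, -0.4, -0.4]
gripper_width: 0.0584
```

```bash
python3 -c "
from h import *
plan(.493,-.2965,.301,1.4)
s=snap('side','side8');cv2.imwrite('pics/side8c.png',cv2.resize(s['color'][100:370,200:440],None,fx=2.2,fy=2.2))"
```

```text
at [ 0.4936 -0.2951  0.3761] psi -178.6 q7 2.18 w 0.0584 F [-0.5 -0.4 -0.4] t 23.8
shift now [ 0.6 -1.4 75.1] turn [ 0.01 -0.    0.03] shift after turn [ 0.6 -1.4 75.1]
```

View pics/side8c.png

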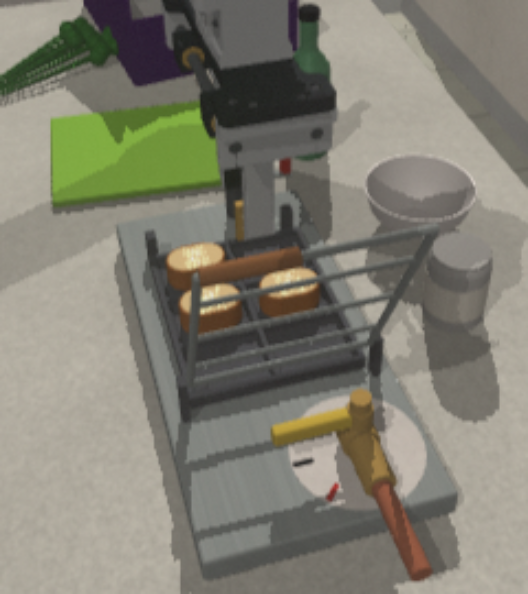

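Request:
apply_moves(
  increments="0 -0.001 0.02 0 0 0 62; 0 0 0.025 0 0 0 62; 0 0 0.02 0 0 0 62; 0 0 0.01 0 0 0 62; 0 0 0 0 0 0 5; 0 0 0 0 0 0 5; 0 0 0 0 0 0 5; 0 0 0 0 0 0 5; 0 0 0 0 0 0 5; 0 0 0 0 0 0 5",
  grip_force=12,
)

```text
time_s: 24.85
tool_pos: [0.4936, -0.2967, 0.3012]
tool_rot: [-0.039, 3.141, -0.0]
force: [-0.1, -0.3, 2.0]
gripper_width: 0.0153
```

Request:
apply_moves(
  increments="0 0 0 0 0 0 5; 0 0 0 0 0 0 5; 0 0 0 0 0 0 5",
)

```text
time_s: 25.15
tool_pos: [0.4936, -0.2968, 0.3012]
tool_rot: [-0.039, 3.141, -0.0]
force: [-0.3, -0.9, 1.8]
gripper_width: 0.0156
```

```bash
cat >> h.py <<'E'
def arc(th_list,p,L=.255):
    pass
E
python3 -c "
from h import *
plan(.493,-.2965,.301,1.4)
yh,zh,L=-.1945,.088,.255
th0=np.arctan2(.232,-.102);prev=None
for t in np.linspace(th0,0,25):
    p=np.array([L*np.cos(t),L*np.sin(t)])
    if prev is not None: print('%.3f'%t,((p-prev)*1000).round(1), 'y %.3f z tcp %.3f'%(yh+p[0],zh+p[1]-.019))
    prev=p
"
```

```text
at [ 0.4936 -0.2968  0.3012] psi -178.6 q7 2.20 w 0.0156 F [-0.3 -0.9  1.8] t 25.1
shift now [0.6 0.3 0.2] turn [-0.01  0.01  0.02] shift after turn [0.6 0.3 0.2]
1.902 [19.6  7.7] y -0.277 z tcp 0.310
1.820 [20.2  6. ] y -0.257 z tcp 0.316
1.737 [20.6  4.3] y -0.237 z tcp 0.320
1.654 [20.9  2.6] y -0.216 z tcp 0.323
1.571 [21.1  0.9] y -0.195 z tcp 0.324
1.489 [21.1 -0.9] y -0.174 z tcp 0.323
1.406 [20.9 -2.6] y -0.153 z tcp 0.321
1.323 [20.6 -4.3] y -0.132 z tcp 0.316
1.241 [20.2 -6. ] y -0.112 z tcp 0.310
1.158 [19.6 -7.7] y -0.092 z tcp 0.303
1.075 [18.9 -9.3] y -0.073 z tcp 0.293
0.993 [ 18.1 -10.8] y -0.055 z tcp 0.283
0.910 [ 17.2 -12.2] y -0.038 z tcp 0.270
0.827 [ 16.1 -13.6] y -0.022 z tcp 0.257
0.744 [ 14.9 -14.9] y -0.007 z tcp 0.242
0.662 [ 13.6 -16.1] y 0.007 z tcp 0.226
0.579 [ 12.3 -17.2] y 0.019 z tcp 0.209
0.496 [ 10.8 -18.1] y 0.030 z tcp 0.190
0.414 [  9.3 -18.9] y 0.039 z tcp 0.171
0.331 [  7.7 -19.6] y 0.047 z tcp 0.152
0.248 [  6.  -20.2] y 0.053 z tcp 0.132
0.165 [  4.3 -20.6] y 0.057 z tcp 0.111
0.083 [  2.6 -20.9] y 0.060 z tcp 0.090
0.000 [  0.9 -21.1] y 0.060 z tcp 0.069
```

Request:
apply_moves(
  increments="0 0.0196 -0.0077 0 0 0 5; 0 0.0202 -0.006 0 0 0 5; 0 0.0206 -0.0043 0 0 0 5; 0 0.0209 -0.0026 0 0 0 5; 0 0.021 -0.0009 0 0 0 5; 0 0 0 0 0 0 5",
)

```text
time_s: 25.75
tool_pos: [0.4912, -0.1921, 0.3231]
tool_rot: [-0.043, 3.141, 0.001]
force: [-1.5, 2.0, 5.7]
gripper_width: 0.0157
```

```bash
python3 -c "
from h import *
plan(.491,-.1945,.324,1.4)
s=snap('side','side9');cv2.imwrite('pics/side9c.png',cv2.resize(s['color'][100:370,200:440],None,fx=2.2,fy=2.2))"
```

```text
at [ 0.4912 -0.1921  0.3231] psi -178.4 q7 1.98 w 0.0157 F [-1.5  2.   5.7] t 25.8
shift now [ 0.2 -2.3 -0.9] turn [0.03 0.02 0.18] shift after turn [ 0.2 -2.4 -0.9]
```

View pics/side9c.png

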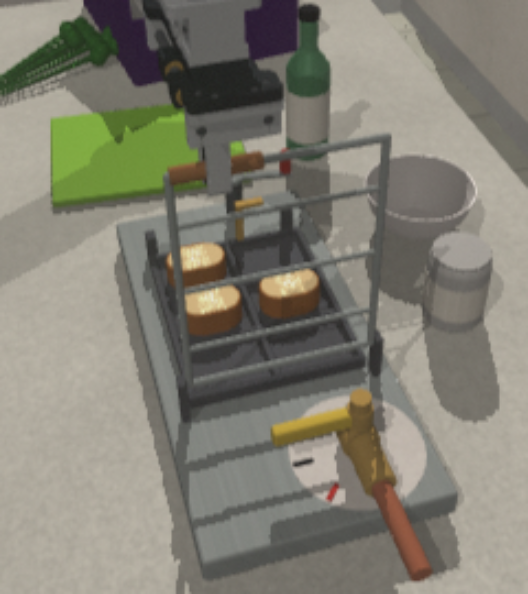

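Lid is upright and gripped. I'll carry on along the arc.

Request:
apply_moves(
  increments="0 0.021 0.0009 0 0 0 5; 0 0.0209 0.0026 0 0 0 5; 0 0.0206 0.0043 0 0 0 5; 0 0.0202 0.006 0 0 0 5; 0 0.0196 0.0077 0 0 0 5; 0 0.0189 0.0093 0 0 0 5; 0 0.0181 0.0108 0 0 0 5; 0 0.0172 0.0122 0 0 0 5; 0 0 0 0 0 0 5",
)

```text
time_s: 26.7
tool_pos: [0.487, -0.036, 0.2675]
tool_rot: [0.043, -3.14, -0.0]
force: [1.3, 2.4, -0.4]
gripper_width: 0.0155
```

```bash
python3 -c "
from h import *
plan(.491,-.038,.270,1.4)"
```

```text
at [ 0.487  -0.036   0.2675] psi -178.4 q7 1.64 w 0.0155 F [ 1.3  2.4 -0.4] t 26.7
shift now [-3.9 -2.1 -2.5] turn [ 0.01 -0.05  0.18] shift after turn [-3.9 -2.1 -2.5]
```

Request:
apply_moves(
  increments="0 0.0161 0.0136 0 0 0 5; 0 0.0149 0.0149 0 0 0 5; 0 0.0136 0.0161 0 0 0 5; 0 0.0123 0.0172 0 0 0 5; 0 0.0108 0.0181 0 0 0 5; 0 0.0093 0.0189 0 0 0 5; 0 0.0077 0.0196 0 0 0 5; 0 0.006 0.0202 0 0 0 5; 0 0 0 0 0 0 5",
)

```text
time_s: 27.6
tool_pos: [0.4846, 0.0534, 0.1283]
tool_rot: [0.041, -3.14, 0.0]
force: [0.8, 4.8, -1.1]
gripper_width: 0.0156
```

```bash
python3 -c "
from h import *
plan(.489,.053,.132,1.4)"
```

```text
at [0.4846 0.0534 0.1283] psi -178.5 q7 1.49 w 0.0156 F [ 0.8  4.8 -1.1] t 27.6
shift now [-4.4 -0.5 -3.7] turn [-0.01 -0.09  0.08] shift after turn [-4.4 -0.5 -3.7]
```

Request:
apply_moves(
  increments="0 0.004 0.02 0 0 0 5; 0 0.002 0.02 0 0 0 5; 0 0.001 0.014 0 0 0 5; 0 0 0.005 0 0 0 5; 0 0 0.002 0 0 0 5; 0 0 0 0 0 0 5",
)

```text
time_s: 28.2
tool_pos: [0.4848, 0.0615, 0.0689]
tool_rot: [0.042, -3.141, -0.003]
force: [-0.2, 13.7, -3.2]
gripper_width: 0.0155
```

```bash
python3 -c "
from h import *
plan(.489,.060,.069,1.4)
s=snap('side','side10');cv2.imwrite('pics/side10c.png',cv2.resize(s['color'][100:370,200:440],None,fx=2.2,fy=2.2))"
```

```text
at [0.4848 0.0615 0.0689] psi -178.5 q7 1.50 w 0.0155 F [-0.2 13.7 -3.2] t 28.2
shift now [-4.2 -1.6 -0.1] turn [ 0.1  -0.02  0.12] shift after turn [-4.2 -1.6 -0.1]
```

View pics/side10c.png

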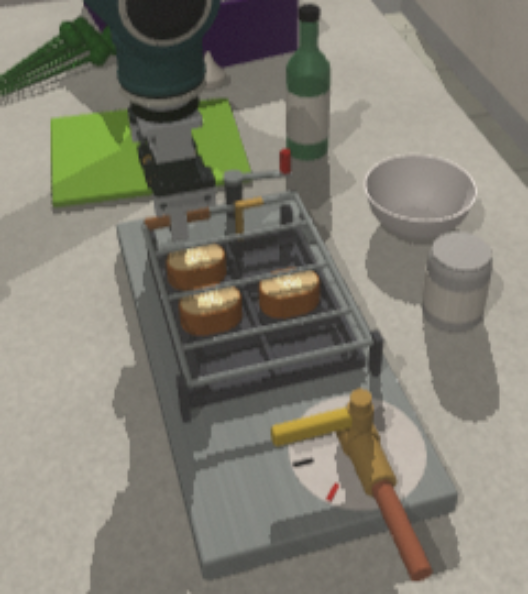

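Request:
apply_moves(
  increments="0 -0.002 0.002 0 0 0 5; 0 0 0.001 0 0 0 5; 0 0 0 0 0 0 5; 0 0 0 0 0 0 5; 0 0 0 0 0 0 40; 0 0 0 0 0 0 40; 0 0 0 0 0 0 40; 0 0 0 0 0 0 40; 0 0 0 0 0 0 40; 0 0 0 0 0 0 40",
)

```text
time_s: 29.25
tool_pos: [0.4848, 0.0575, 0.0662]
tool_rot: [-0.039, 3.141, -0.0]
force: [0.1, -0.0, 0.0]
gripper_width: 0.0375
```

Request:
apply_moves(
  increments="0 0 -0.02 0 0 0 40; 0 0 -0.03 0 0 0 40; 0 0 -0.03 0 0 0 5; 0 0 0 0 0 0 5; 0 0 0 0 0 0 5; 0 0 0 0 0 0 5",
)

```text
time_s: 29.85
tool_pos: [0.4843, 0.0576, 0.1453]
tool_rot: [0.039, -3.14, 0.001]
force: [-0.4, 0.4, -1.4]
gripper_width: 0.0089
```

```bash
python3 -c "
from h import *
plan(.489,.060,.069,1.4)
s=snap('side','side11');W=cloud(s);z=W[...,2]
cv2.imwrite('pics/side11c.png',cv2.resize(s['color'][100:370,200:440],None,fx=2.2,fy=2.2))
hsv=cv2.cvtColor(s['color'],cv2.COLOR_BGR2HSV)
m=np.zeros(z.shape,bool);m[185:212,262:300]=1;m&=(hsv[...,0]<14)&(hsv[...,1]>110)&(z>.07)&(z<.13)&(W[...,1]>.04)
print('grip',m.sum(),np.percentile(W[m],[2,50,98],axis=0).round(4))
g=(z>.07)&(z<.115)&(W[...,0]>.46)&(W[...,0]<.63)&(W[...,1]>-.2)&(W[...,1]<.08)&(hsv[...,1]<60)
P=W[g];
for a in np.arange(-.2,.08,.02):
    q=P[(P[:,1]>=a)&(P[:,1]<a+.02)]
    if len(q)>8: print('%.2f'%a,len(q),np.percentile(q[:,2],[10,50,90]).round(4))
"
```

```text
at [0.4843 0.0576 0.1453] psi -178.6 q7 1.48 w 0.0089 F [-0.4  0.4 -1.4] t 29.9
shift now [-4.9  2.3 76.3] turn [-0.02 -0.07  0.02] shift after turn [-4.8  2.3 76.3]
grip 70 [[0.45   0.0526 0.0924]
 [0.4863 0.057  0.0988]
 [0.5196 0.0609 0.1023]]
-0.20 268 [0.0896 0.0928 0.0946]
-0.16 174 [0.0901 0.093  0.0949]
-0.08 167 [0.081  0.0931 0.0956]
-0.06 11 [0.0795 0.08   0.082 ]
-0.00 144 [0.0914 0.0946 0.097 ]
0.04 33 [0.0741 0.093  0.0995]
0.06 78 [0.082  0.0961 0.1006]
```

View pics/side11c.png

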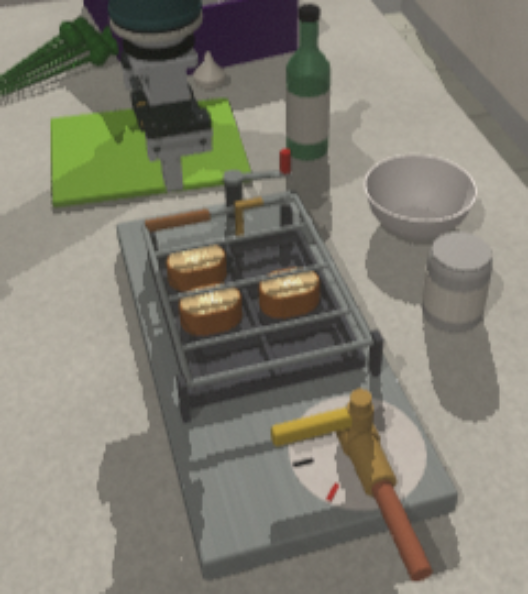

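Request:
apply_moves(
  increments="0 0.002 0.02 0 0 0 0; 0 0 0.015 0 0 0 0; 0 0 0.006 0 0 0 0; 0 0 0.003 0 0 0 0; 0 0 0.002 0 0 0 0; 0 0 0 0 0 0 0",
)

```text
time_s: 30.5
tool_pos: [0.4848, 0.0596, 0.1003]
tool_rot: [-0.039, 3.141, -0.0]
force: [-0.6, -0.2, 1.3]
gripper_width: 0.0005
```

Request:
apply_moves(
  increments="0 0 0.002 0 0 0 0; 0 0 0.002 0 0 0 0; 0 0 0 0 0 0 0",
)

```text
time_s: 30.8
tool_pos: [0.4849, 0.0597, 0.0963]
tool_rot: [-0.039, 3.141, 0.0]
force: [0.0, 0.9, 1.1]
gripper_width: 0.0003
```

Request:
apply_moves(
  increments="0 0 0.002 0 0 0 0; 0 0 0 0 0 0 0; 0 0 0.002 0 0 0 0; 0 0 0 0 0 0 0",
)

```text
time_s: 31.2
tool_pos: [0.4855, 0.0598, 0.095]
tool_rot: [-0.038, 3.14, 0.002]
force: [-20.8, -3.0, 65.6]
gripper_width: 0.0002
```

Request:
apply_moves(
  increments="0 0 -0.004 0 0 0 0; 0 0 -0.02 0 0 0 0; 0 0.01 -0.04 0 0 0 0; 0 0.03 -0.04 0 0 0 0; 0 0.03 -0.03 0 0 0 0; 0.02 0.04 -0.02 0 0 0 0; 0.04 0.03 0 0 0 0 0; 0.04 0.02 0 0 0 0 0; 0.03 0 0 0 0 0 0; 0 0 0 0 0 0 0",
)

```text
time_s: 32.2
tool_pos: [0.3479, 0.217, 0.2463]
tool_rot: [-0.044, 3.141, 0.0]
force: [0.0, -0.6, -0.1]
gripper_width: 0.0005
```

```bash
python3 -c "
from h import *
s=snap('top','top12');np.savez('top12.npz',**s);W=cloud(s);z=W[...,2]
cv2.imwrite('pics/top12g.png',cv2.resize(s['color'][150:300,265:525],None,fx=3,fy=3))
hsv=cv2.cvtColor(s['color'],cv2.COLOR_BGR2HSV)
red=((hsv[...,0]<6)|(hsv[...,0]>174))&(hsv[...,1]>150)&(hsv[...,2]>60);red[:170]=0;red[210:]=0;red[:,:265]=0;red[:,310:]=0
ys,xs=np.nonzero(red);print('knob top rows',len(xs),xs.mean(),ys.mean(),W[red].min(0).round(3),W[red].max(0).round(3))
t=red&(z>.127);print('top',W[t].mean(0).round(4),t.sum())
m=np.zeros(z.shape,bool);m[180:230,270:310]=1;m&=(z>.085)&(z<.12)&~red;P=W[m];print('arm+post',len(P),P.mean(0).round(4));
for a in np.arange(.54,.66,.01):
    q=P[(P[:,0]>=a)&(P[:,0]<a+.01)]
    if len(q): print('%.2f'%a,len(q),q[:,1].min().round(3),q[:,1].max().round(3),np.median(q[:,2]).round(3))
plan(.635,.108,.2,1.4)
"
```

```text
knob top rows 29 291.7241379310345 184.58620689655172 [ 0.629  0.103 -0.001] [0.675 0.121 0.138]
top [0.6349 0.1084 0.1324] 26
arm+post 209 [0.5893 0.1139 0.102 ]
0.55 14 0.109 0.124 0.101
0.56 42 0.104 0.129 0.102
0.57 41 0.107 0.129 0.102
0.58 17 0.11 0.119 0.1
0.59 22 0.107 0.119 0.101
0.60 21 0.107 0.117 0.101
0.61 22 0.105 0.117 0.101
0.62 23 0.105 0.115 0.102
0.63 7 0.102 0.114 0.109
at [0.3498 0.2167 0.2465] psi -178.5 q7 0.97 w 0.0002 F [ 1.1 -0.1 -0.4] t 32.2
shift now [-282.2 -116.3   46.6] turn [0.03 0.04 0.13] shift after turn [-282.5 -115.6   46.5]
```

View pics/top12g.png

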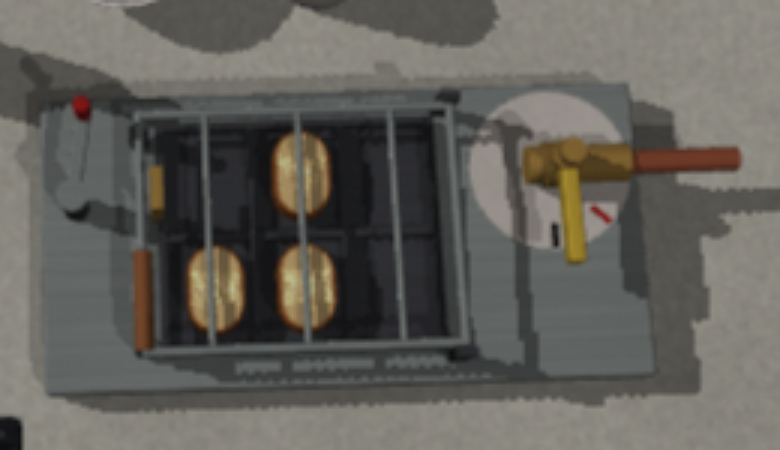

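```bash
python3 -c "
from h import *
s=load('top12.npz');W=cloud(s);z=W[...,2]
a=cv2.resize(s['color'][175:230,270:330],None,fx=9,fy=9,interpolation=cv2.INTER_CUBIC)
cv2.imwrite('pics/catchtop.png',a)
s2=snap('side');np.savez('side12.npz',**s2)
b=cv2.resize(s2['color'][155:225,275:345],None,fx=8,fy=8,interpolation=cv2.INTER_CUBIC);cv2.imwrite('pics/catchside.png',b)
for S in(s,s2):
    W=cloud(S);hsv=cv2.cvtColor(S['color'],cv2.COLOR_BGR2HSV)
    g=(hsv[...,0]>10)&(hsv[...,0]<30)&(hsv[...,1]>90)&(W[...,0]>.54)&(W[...,0]<.61)&(W[...,1]>.035)&(W[...,1]<.07)&(W[...,2]>.05)
    P=W[g];print(len(P))
    for lo,hi in((.05,.085),(.085,.1),(.1,.107),(.107,.12)):
        q=P[(P[:,2]>lo)&(P[:,2]<hi)]
        if len(q):print(lo,hi,len(q),q.min(0).round(4),q.max(0).round(4),q.mean(0).round(4))
"
```

```text
79
0.05 0.085 12 [0.5537 0.0447 0.0539] [0.601  0.0523 0.0846] [0.5699 0.0481 0.0662]
0.085 0.1 4 [0.5551 0.0448 0.087 ] [0.5562 0.0521 0.0995] [0.5555 0.049  0.0923]
0.1 0.107 12 [0.5551 0.0447 0.1002] [0.5834 0.0518 0.1069] [0.5678 0.0475 0.1054]
0.107 0.12 51 [0.5561 0.0446 0.107 ] [0.5882 0.0542 0.115 ] [0.5728 0.0494 0.1101]
86
0.05 0.085 19 [0.5558 0.0446 0.0609] [0.5633 0.0557 0.0819] [0.5588 0.0482 0.0724]
0.085 0.1 17 [0.5558 0.0434 0.0861] [0.5874 0.0617 0.099 ] [0.5611 0.0488 0.0922]
0.1 0.107 10 [0.5566 0.0449 0.1013] [0.5848 0.0501 0.1069] [0.5664 0.0478 0.1044]
0.107 0.12 40 [0.5565 0.0414 0.107 ] [0.5895 0.0567 0.115 ] [0.5714 0.0488 0.1111]
```

View pics/catchtop.png

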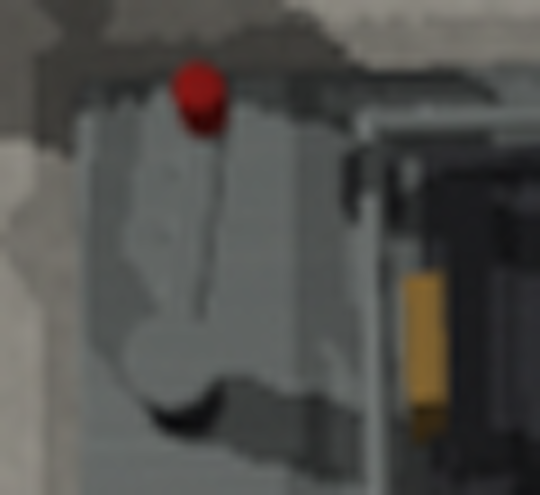

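View pics/catchside.png

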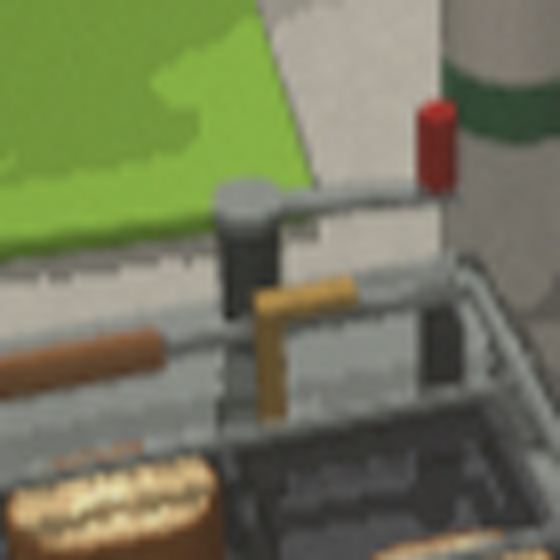

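```bash
python3 -c "
from h import *
s=load('top12.npz')
f=lambda a,b,h:ray(s,270+(a+.5)/9-.5,175+(b+.5)/9-.5,h).round(4)
print('knob',f(200,88,.134),'post',f(172,358,.104),f(172,358,.1),'catch roof corners',[f(*c,.113) for c in((404,275),(445,275),(445,405),(404,405))])
print('bar',f(374,300,.091))
s=load('side12.npz')
f=lambda a,b,h:ray(s,275+(a+.5)/8-.5,155+(b+.5)/8-.5,h).round(4)
print('knob',f(437,107,.134),'post',f(250,195,.104),'roof',f(262,300,.113),f(350,285,.113), 'bar',f(200,343,.091))
"
```

```text
knob [0.6354 0.1086 0.134 ] post [0.5689 0.1174 0.104 ] [0.5696 0.1177 0.1   ] catch roof corners [array([0.5892, 0.0554, 0.113 ]), array([0.5891, 0.0445, 0.113 ]), array([0.5542, 0.0447, 0.113 ]), array([0.5542, 0.0556, 0.113 ])]
bar [0.5869 0.0638 0.091 ]
knob [0.6368 0.113  0.134 ] post [0.5702 0.1209 0.104 ] roof [0.558  0.0494 0.113 ] [0.5883 0.0492 0.113 ] bar [0.538  0.0599 0.091 ]
```

Request:
apply_moves(
  increments="0 0 0 0 0 8.2 40; 0 0 0 0 0 8.2 40; 0 0 0 0 0 8.2 40; 0 0 0 0 0 8.2 40; 0 0 0 0 0 8.2 40; 0 0 0 0 0 8.2 40; 0 0 0 0 0 8.2 40; 0 0 0 0 0 8.2 40; 0 0 0 0 0 8.2 40; 0 0 0 0 0 8.2 40",
  grip_force=30,
)

```text
time_s: 33.3
tool_pos: [0.3518, 0.216, 0.246]
tool_rot: [2.04, 2.389, -0.001]
force: [-0.4, 1.0, 1.0]
gripper_width: 0.0378
```

Request:
apply_moves(
  increments="0 0 0 0 0 8 40; 0 0 0 0 0 0 40",
)

```text
time_s: 33.5
tool_pos: [0.3517, 0.2161, 0.246]
tool_rot: [2.198, 2.244, -0.0]
force: [-0.7, 0.5, -0.1]
gripper_width: 0.0375
```

```bash
python3 -c "
from h import *
plan(.636,.109,.16,91.4)"
```

```text
at [0.3517 0.2161 0.246 ] psi 91.2 q7 -0.61 w 0.0375 F [-0.7  0.5 -0.1] t 33.5
shift now [-112.9  282.    86. ] turn [-0.01  0.01 -0.22] shift after turn [-114.   281.6   86. ]
```

Request:
apply_moves(
  increments="-0.01 0.02 0 0 0 0 40; -0.015 0.035 0 0 0 0 40; -0.015 0.04 0 0 0 0 40; -0.015 0.04 0 0 0 0 40; -0.015 0.04 0 0 0 0 40; -0.015 0.04 0.01 0 0 0 40; -0.015 0.035 0.02 0 0 0 40; -0.01 0.02 0.03 0 0 0 40; -0.004 0.011 0.025 0 0 0 40; 0 0 0 0 0 0 40",
)

```text
time_s: 34.5
tool_pos: [0.6341, 0.1074, 0.157]
tool_rot: [-2.19, -2.25, 0.009]
force: [-1.3, -0.5, -0.7]
gripper_width: 0.0375
```

```bash
python3 -c "
from h import *
plan(.636,.109,.116,91.4)
s=snap('side','side13');cv2.imwrite('pics/side13c.png',cv2.resize(s['color'][100:240,240:380],None,fx=4,fy=4))"
```

```text
at [0.6341 0.1074 0.157 ] psi 91.5 q7 -0.11 w 0.0375 F [-1.3 -0.5 -0.7] t 34.5
shift now [ 1.6  2.1 41. ] turn [-0.31  0.13  0.14] shift after turn [ 1.5  1.9 41. ]
```

View pics/side13c.png

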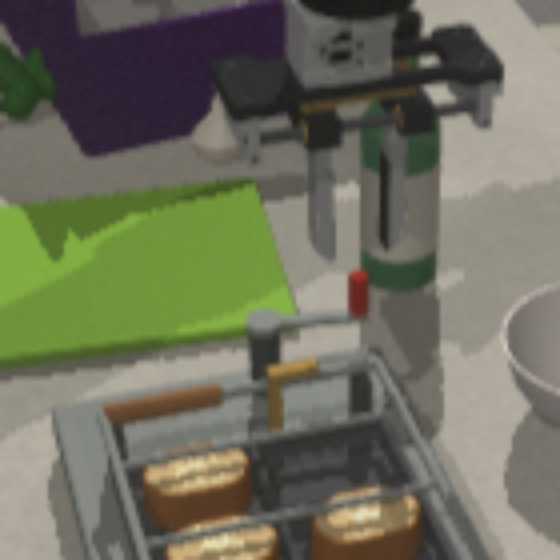

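Request:
apply_moves(
  increments="0.002 0.002 0.015 0 0 0 40; 0 0 0.016 0 0 0 40; 0 0 0.01 0 0 0 40; 0 0 0 0 0 0 40; 0 0 0 0 0 0 3; 0 0 0 0 0 0 3; 0 0 0 0 0 0 3; 0 0 0 0 0 0 3; 0 0 0 0 0 0 3; 0 0 0 0 0 0 3",
)

```text
time_s: 35.55
tool_pos: [0.6366, 0.1115, 0.1205]
tool_rot: [2.194, 2.249, 0.0]
force: [-2.9, -0.4, 6.3]
gripper_width: 0.013
```

```bash
python3 -c "
from h import *
plan(.636,.109,.116,91.4)
o=monitor.get_obs();p=o['tool_pos'][:2]
piv=np.array([.5695,.1178]);d=p-piv;r=np.hypot(*d);a0=np.arctan2(d[1],d[0]);print('r',r,'ang',np.degrees(a0))
# path from present angle to -88.6 deg in steps, tool axes psi 91.4: x=(cos,sin), y=(sin,-cos)
c=np.radians(91.4);X=np.array([np.cos(c),np.sin(c)]);Y=np.array([np.sin(c),-np.cos(c)])
prev=p
for a in np.linspace(a0,np.radians(-88.6),13)[1:]:
    q=piv+r*np.array([np.cos(a),np.sin(a)]);e=q-prev;prev=q;print('%.0f'%np.degrees(a),(e@X*1000).round(1),(e@Y*1000).round(1),q.round(4))
"
```

```text
at [0.6366 0.1115 0.1205] psi 91.4 q7 -0.11 w 0.0130 F [-2.9 -0.4  6.3] t 35.5
shift now [-2.5 -0.6  4.5] turn [ 0.02 -0.01  0.02] shift after turn [-2.5 -0.6  4.5]
r 0.06736945078549306 ang -5.348520048036783
-12 -8.0 -1.4 [0.6353 0.1035]
-19 -7.8 -2.4 [0.6331 0.0956]
-26 -7.4 -3.3 [0.63   0.0881]
-33 -7.0 -4.2 [0.6259 0.081 ]
-40 -6.4 -5.0 [0.6211 0.0745]
-47 -5.8 -5.8 [0.6155 0.0685]
-54 -5.0 -6.4 [0.6092 0.0634]
-61 -4.2 -7.0 [0.6023 0.059 ]
-68 -3.4 -7.4 [0.595  0.0554]
-75 -2.4 -7.8 [0.5872 0.0528]
-82 -1.5 -8.0 [0.5793 0.0511]
-89 -0.5 -8.1 [0.5711 0.0505]
```

Request:
apply_moves(
  increments="-0.008 -0.0014 0 0 0 0 3; -0.0078 -0.0024 0 0 0 0 3; -0.0074 -0.0033 0 0 0 0 3; -0.007 -0.0042 0 0 0 0 3; 0 0 0 0 0 0 3",
)

```text
time_s: 36.05
tool_pos: [0.6257, 0.0796, 0.1204]
tool_rot: [2.195, 2.247, -0.0]
force: [0.0, 1.2, 4.1]
gripper_width: 0.0131
```

```bash
python3 -c "
from h import *
plan(.6259,.081,.118,91.4)
s=snap('side','side14');cv2.imwrite('pics/side14c.png',cv2.resize(s['color'][100:240,240:380],None,fx=4,fy=4))"
```

```text
at [0.6257 0.0796 0.1204] psi 91.3 q7 -0.06 w 0.0131 F [0.  1.2 4.1] t 36.0
shift now [1.4 0.2 2.4] turn [ 0.02  0.02 -0.06] shift after turn [1.4 0.2 2.4]
```

View pics/side14c.png

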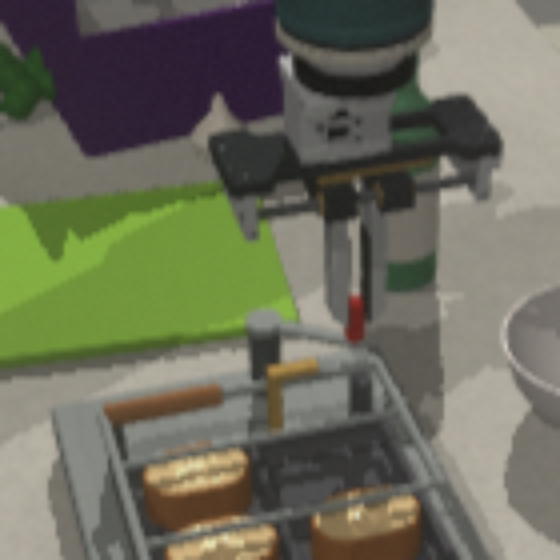

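Request:
apply_moves(
  increments="-0.0055 -0.005 0 0 0 0 3; -0.0058 -0.0058 0 0 0 0 3; -0.005 -0.0064 0 0 0 0 3; 0 0 0 0 0 0 3",
)

```text
time_s: 36.5
tool_pos: [0.6101, 0.0613, 0.1206]
tool_rot: [2.194, 2.243, 0.001]
force: [9.7, -8.4, -0.5]
gripper_width: 0.0126
```

```bash
python3 -c "
from h import *
plan(.6092,.0634,.118,91.4)
s=snap('side','side15');cv2.imwrite('pics/side15c.png',cv2.resize(s['color'][100:240,240:380],None,fx=4,fy=4))"
```

```text
at [0.6101 0.0613 0.1206] psi 91.3 q7 -0.04 w 0.0126 F [ 9.7 -8.4 -0.5] t 36.5
shift now [ 2.1 -0.9  2.6] turn [ 0.17  0.14 -0.13] shift after turn [ 2.1 -0.9  2.6]
```

View pics/side15c.png

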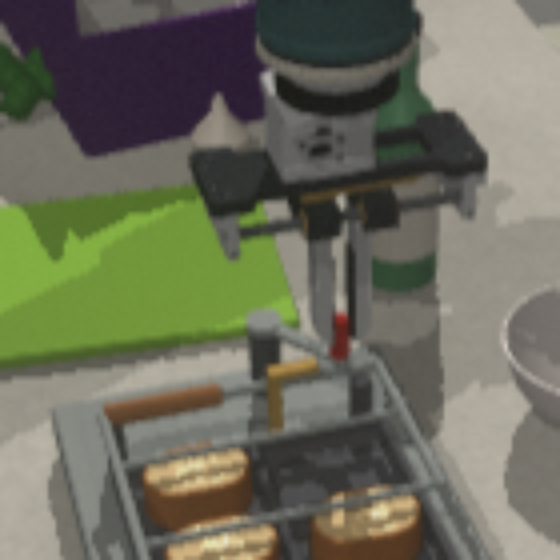

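Request:
apply_moves(
  increments="0 0 0 0 0 0 3; 0 0 0 0 0 0 3",
)

```text
time_s: 36.75
tool_pos: [0.6106, 0.0616, 0.1206]
tool_rot: [2.193, 2.244, 0.001]
force: [9.3, -8.5, 1.4]
gripper_width: 0.0129
```

Request:
apply_moves(
  increments="-0.004 -0.004 0 0 0 0 3; -0.0043 -0.0045 0 0 0 0 3; 0 0 0 0 0 0 3",
)

```text
time_s: 37.05
tool_pos: [0.6013, 0.0544, 0.1205]
tool_rot: [2.194, 2.246, 0.0]
force: [5.8, -4.3, 3.1]
gripper_width: 0.013
```

```bash
python3 -c "
from h import *
plan(.6006,.0548,.118,91.4)
s=snap('side','side16');cv2.imwrite('pics/side16c.png',cv2.resize(s['color'][140:230,270:360],None,fx=6,fy=6,interpolation=cv2.INTER_CUBIC))"
```

```text
at [0.6013 0.0544 0.1205] psi 91.3 q7 -0.03 w 0.0130 F [ 5.8 -4.3  3.1] t 37.0
shift now [ 0.4 -0.7  2.5] turn [ 0.08  0.06 -0.06] shift after turn [ 0.4 -0.7  2.5]
```

View pics/side16c.png

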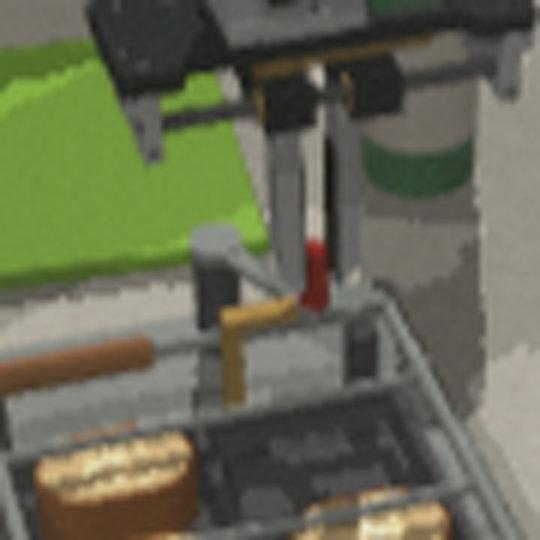

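Request:
apply_moves(
  increments="-0.002 -0.005 0 0 0 0 3; -0.002 -0.005 0 0 0 0 3; 0 0 0 0 0 0 3",
)

```text
time_s: 37.4
tool_pos: [0.5916, 0.0493, 0.1205]
tool_rot: [2.194, 2.245, -0.001]
force: [6.9, -9.3, 2.8]
gripper_width: 0.0132
```

```bash
python3 -c "
from h import *
plan(.5908,.0505,.118,91.4)
s=snap('side','side17');cv2.imwrite('pics/side17c.png',cv2.resize(s['color'][140:230,270:360],None,fx=6,fy=6,interpolation=cv2.INTER_CUBIC))"
```

```text
at [0.5916 0.0493 0.1205] psi 91.3 q7 -0.02 w 0.0132 F [ 6.9 -9.3  2.8] t 37.4
shift now [ 1.2 -0.8  2.5] turn [ 0.1   0.13 -0.08] shift after turn [ 1.2 -0.8  2.5]
```

View pics/side17c.png

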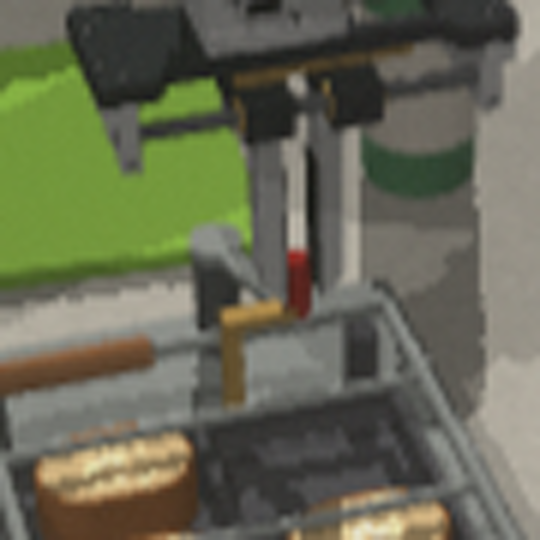

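Request:
apply_moves(
  increments="-0.0025 -0.005 0 0 0 0 3; -0.001 -0.005 0 0 0 0 3; 0 0 0 0 0 0 3",
)

```text
time_s: 37.75
tool_pos: [0.5815, 0.0457, 0.1204]
tool_rot: [2.194, 2.245, -0.001]
force: [4.6, -9.4, 3.5]
gripper_width: 0.0126
```

```bash
python3 -c "
from h import *
plan(.5805,.0478,.118,91.4)
s=snap('side','side18');cv2.imwrite('pics/side18c.png',cv2.resize(s['color'][140:230,270:360],None,fx=6,fy=6,interpolation=cv2.INTER_CUBIC))"
```

```text
at [0.5815 0.0457 0.1204] psi 91.3 q7 -0.02 w 0.0126 F [ 4.6 -9.4  3.5] t 37.8
shift now [ 2.1 -1.   2.4] turn [ 0.08  0.12 -0.08] shift after turn [ 2.1 -1.   2.4]
```

View pics/side18c.png

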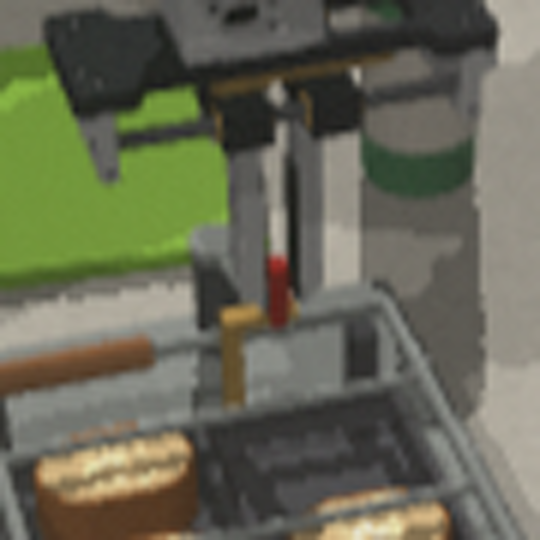

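Request:
apply_moves(
  increments="-0.001 -0.005 0 0 0 0 3; -0.001 -0.004 0 0 0 0 3; 0 0 0 0 0 0 3",
)

```text
time_s: 38.1
tool_pos: [0.5723, 0.0436, 0.1204]
tool_rot: [2.194, 2.246, -0.002]
force: [2.5, -9.9, 5.1]
gripper_width: 0.0122
```

Request:
apply_moves(
  increments="0 -0.003 0 0 0 0 3; 0 0 0 0 0 0 3",
)

```text
time_s: 38.3
tool_pos: [0.5708, 0.0432, 0.1206]
tool_rot: [2.193, 2.244, 0.001]
force: [11.8, -11.9, -1.6]
gripper_width: 0.0125
```

```bash
python3 -c "
from h import *
plan(.5704,.0468,.118,91.4)
s=snap('side','side19');cv2.imwrite('pics/side19c.png',cv2.resize(s['color'][140:230,270:360],None,fx=6,fy=6,interpolation=cv2.INTER_CUBIC))"
```

```text
at [0.5708 0.0432 0.1206] psi 91.3 q7 -0.02 w 0.0125 F [ 11.8 -11.9  -1.6] t 38.3
shift now [ 3.6 -0.3  2.6] turn [ 0.2   0.15 -0.08] shift after turn [ 3.6 -0.3  2.6]
```

View pics/side19c.png

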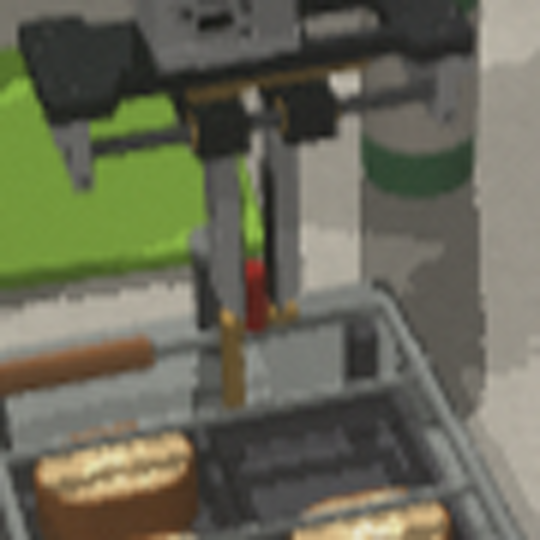

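Request:
apply_moves(
  increments="0 -0.002 0 0 0 0 3; 0 0 0 0 0 0 3",
)

```text
time_s: 38.55
tool_pos: [0.5704, 0.0431, 0.1209]
tool_rot: [2.191, 2.242, 0.005]
force: [22.7, -11.2, -8.4]
gripper_width: 0.0129
```

Request:
apply_moves(
  increments="0 0.001 0 0 0 0 3; 0 0 0 0 0 0 30; 0 0 0 0 0 0 30; 0 0 0 0 0 0 30; 0 0 -0.02 0 0 0 30; 0 0 -0.04 0 0 0 30; 0 0 -0.04 0 0 0 30; 0.03 -0.02 -0.04 0 0 0 30; 0.04 -0.04 -0.02 0 0 0 30; 0.04 -0.04 0 0 0 0 30",
)

```text
time_s: 39.55
tool_pos: [0.4781, 0.1408, 0.276]
tool_rot: [2.194, 2.247, 0.004]
force: [0.6, 0.9, -0.4]
gripper_width: 0.0283
```

Request:
apply_moves(
  increments="0.04 -0.05 0 0 0 0 0; 0.03 -0.05 0 0 0 0 0; 0 -0.03 0 0 0 0 0; 0 0 0 0 0 0 0",
)

```text
time_s: 39.95
tool_pos: [0.3619, 0.1947, 0.274]
tool_rot: [-2.189, -2.253, 0.001]
force: [0.9, 0.1, 0.7]
gripper_width: 0.0011
```

```bash
python3 -c "
from h import *
s=snap('top','top20');np.savez('top20.npz',**s);W=cloud(s);z=W[...,2]
cv2.imwrite('pics/top20g.png',cv2.resize(s['color'][150:300,265:525],None,fx=3,fy=3))
hsv=cv2.cvtColor(s['color'],cv2.COLOR_BGR2HSV)
red=((hsv[...,0]<6)|(hsv[...,0]>174))&(hsv[...,1]>150)&(hsv[...,2]>60);red[:170]=0;red[280:]=0;red[:,:265]=0;red[:,350:]=0
t=red&(z>.127);print('knob top',W[t].mean(0).round(4),t.sum())
y=W[...,1];m=(z>.09)&(z<.106)&(W[...,0]>.55)&(W[...,0]<.61)&(y>.055)&(y<.14)&(hsv[...,1]<80);P=W[m]
for a in np.arange(.05,.14,.01):
    q=P[(P[:,1]>=a)&(P[:,1]<a+.01)]
    if len(q): print('%.2f'%a,len(q),q[:,0].min().round(4),q[:,0].max().round(4),np.median(q[:,2]).round(4))
s=snap('side','side20');np.savez('side20.npz',**s);cv2.imwrite('pics/side20c.png',cv2.resize(s['color'][130:370,210:430],None,fx=2.5,fy=2.5,interpolation=cv2.INTER_CUBIC))
ye=(hsv[...,0]>20)&(hsv[...,0]<32)&(hsv[...,1]>180)&(z>.095)&(z<.115)&(y<-.2)
P=W[ye];print('lever',len(P),P.mean(0).round(4));r=cv2.minAreaRect((P[:,:2]*1000).astype(np.float32));print(r)
"
```

```text
knob top [0.5694 0.0493 0.1326] 24
0.05 14 0.5518 0.6013 0.0979
0.06 47 0.5514 0.6091 0.0939
0.07 20 0.5626 0.5728 0.1007
0.08 20 0.563 0.5728 0.1007
0.09 23 0.5624 0.5727 0.101
0.10 27 0.5581 0.5777 0.102
0.11 42 0.5555 0.5807 0.1024
0.12 31 0.5552 0.5804 0.1019
lever 157 [ 0.5504 -0.281   0.1023]
((550.5570068359375, -281.9325256347656), (74.2813720703125, 12.562858581542969), 0.8085862398147583)
```

View pics/top20g.png

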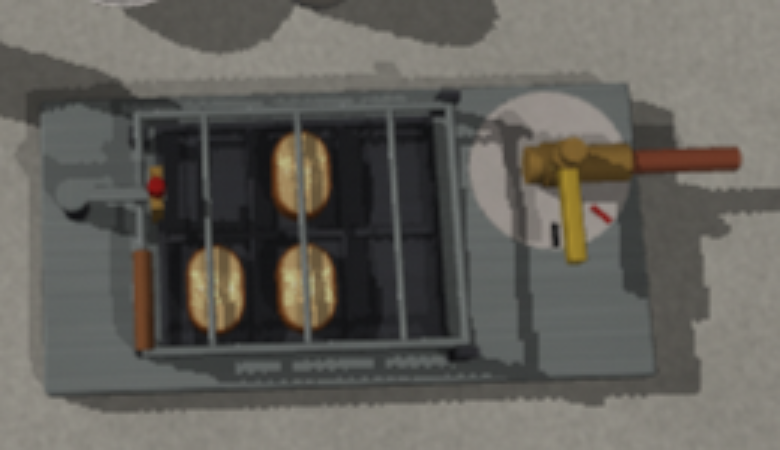

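View pics/side20c.png

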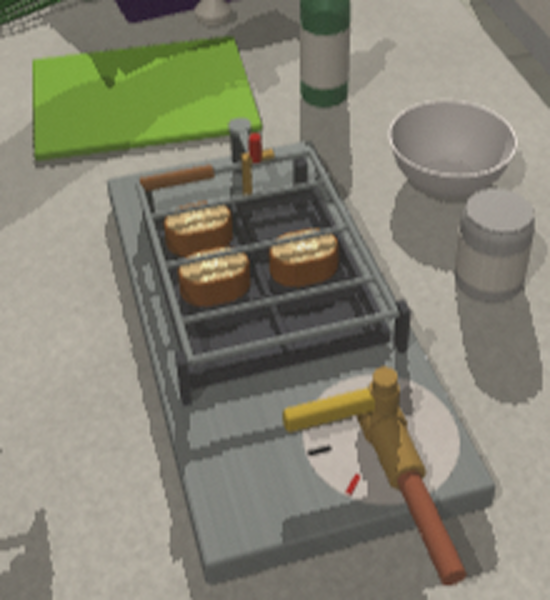

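```bash
python3 -c "
from h import *
s=load('top20.npz');W=cloud(s);z=W[...,2];hsv=cv2.cvtColor(s['color'],cv2.COLOR_BGR2HSV);y=W[...,1];x=W[...,0]
ye=(hsv[...,0]>20)&(hsv[...,0]<32)&(hsv[...,1]>180)&(z>.097)&(z<.112)&(y<-.2)
P=W[ye]
l=cv2.fitLine(P[:,:2].astype(np.float32),cv2.DIST_HUBER,0,.001,.001).ravel();print('line',l,'ang',np.degrees(np.arctan(l[1]/l[0])),'x range',P[:,0].min(),P[:,0].max())
f=lambda a,b,h:ray(s,265+(a+.5)/3-.5,150+(b+.5)/3-.5,h).round(4)
print('axis knob cloud',W[150+50,265+190:265+192]);print('tip',f(577,262,.104),'z knob')
b=(x>.57)&(x<.64)&(y<-.23)&(y>-.34)&(hsv[...,1]>100)&(z>.05);Q=W[b]
for lo,hi in((.05,.07),(.07,.09),(.09,.105),(.105,.118),(.118,.14)):
    q=Q[(Q[:,2]>lo)&(Q[:,2]<hi)]
    if len(q):print(lo,len(q),q.min(0).round(3),q.max(0).round(3),q.mean(0).round(4))
rm=((hsv[...,0]<6)|(hsv[...,0]>174))&(hsv[...,1]>120)&(z<.06)&(y<-.25)&(y>-.34)&(x>.5);print('mark',rm.sum(),W[rm].mean(0))
plan(.5275,-.2815,.2,1.4)
"
```

```text
line [ 0.9997561   0.02208523  0.5500351  -0.2811935 ] ang 1.2654932 x range 0.5133662311311454 0.5876191541665163
axis knob cloud [[ 0.59803663 -0.27858296  0.11947789]
 [ 0.59781971 -0.28069051  0.12042086]]
tip [ 0.5116 -0.2822  0.104 ] z knob
0.05 63 [ 0.58  -0.339  0.051] [ 0.617 -0.256  0.07 ] [ 0.5973 -0.2864  0.065 ]
0.07 254 [ 0.58 -0.34  0.07] [ 0.614 -0.256  0.09 ] [ 0.5968 -0.3003  0.0756]
0.09 63 [ 0.571 -0.292  0.09 ] [ 0.609 -0.268  0.105] [ 0.5857 -0.2788  0.1007]
0.105 46 [ 0.572 -0.291  0.105] [ 0.608 -0.27   0.118] [ 0.5929 -0.2789  0.1116]
0.118 40 [ 0.588 -0.291  0.118] [ 0.608 -0.274  0.123] [ 0.5984 -0.2814  0.1202]
mark 11 [ 0.56029705 -0.32170285  0.04276541]
at [0.365  0.194  0.2742] psi 91.5 q7 -0.54 w 0.0003 F [-0.6 -0.6 -0.8] t 40.0
shift now [-479.6  150.2   74.2] turn [ 2.000e-02  1.000e-02 -8.993e+01] shift after turn [-150.9 -479.4   74.2]
```

Request:
apply_moves(
  increments="0 0 0 0 0 8.2 40; 0 0 0 0 0 8.2 40; 0 0 0 0 0 8.2 40; 0 0 0 0 0 8.2 40; 0 0 0 0 0 8.2 40; 0 0 0 0 0 8.2 40; 0 0 0 0 0 8.2 40; 0 0 0 0 0 8.2 40; 0 0 0 0 0 8.2 40; 0 0 0 0 0 8.2 40",
  grip_force=10,
)

```text
time_s: 41.05
tool_pos: [0.366, 0.1936, 0.2736]
tool_rot: [3.131, 0.247, -0.001]
force: [0.5, -0.2, -0.9]
gripper_width: 0.0375
```

Request:
apply_moves(
  increments="0 0 0 0 0 8.1 40; 0 0 0 0 0 0 40; 0 0 0 0 0 0 40",
)

```text
time_s: 41.35
tool_pos: [0.3657, 0.1937, 0.2737]
tool_rot: [3.141, 0.042, -0.001]
force: [0.2, -0.7, 0.1]
gripper_width: 0.0374
```

```bash
python3 -c "
from h import *
plan(.529,-.282,.2,1.4)"
```

```text
at [0.3657 0.1937 0.2737] psi 1.5 q7 -2.11 w 0.0374 F [ 0.2 -0.7  0.1] t 41.4
shift now [150.6 479.9  73.8] turn [0.02 0.03 0.13] shift after turn [151.7 479.6  73.7]
```

Request:
apply_moves(
  increments="0.01 0.02 0 0 0 0 40; 0.015 0.035 0 0 0 0 40; 0.018 0.04 0 0 0 0 40; 0.018 0.042 0 0 0 0 40; 0.018 0.042 0 0 0 0 40; 0.018 0.042 0 0 0 0 40; 0.018 0.042 0 0 0 0 40; 0.018 0.042 0 0 0 0 40; 0.01 0.042 0 0 0 0 40; 0.008 0.042 0 0 0 0 40",
)

```text
time_s: 42.35
tool_pos: [0.5256, -0.1934, 0.2737]
tool_rot: [3.141, 0.043, -0.001]
force: [0.7, 0.8, -0.2]
gripper_width: 0.0376
```

Request:
apply_moves(
  increments="0 0.04 0.02 0 0 0 40; 0 0.03 0.03 0 0 0 40; 0 0.02 0.024 0 0 0 40; 0 0 0 0 0 0 40; 0 0 0 0 0 0 40",
)

```text
time_s: 42.85
tool_pos: [0.5271, -0.2815, 0.1998]
tool_rot: [-3.141, -0.039, 0.002]
force: [0.0, -0.1, 0.1]
gripper_width: 0.0376
```

```bash
python3 -c "
from h import *
plan(.529,-.282,.091,1.4)
s=snap('side','side21');cv2.imwrite('pics/side21c.png',cv2.resize(s['color'][130:370,210:430],None,fx=2.5,fy=2.5,interpolation=cv2.INTER_CUBIC))"
```

```text
at [ 0.5271 -0.2815  0.1998] psi 1.4 q7 -0.94 w 0.0376 F [ 0.  -0.1  0.1] t 42.9
shift now [  2.    0.6 108.8] turn [-0.    0.06  0.04] shift after turn [  1.9   0.5 108.8]
```

View pics/side21c.png

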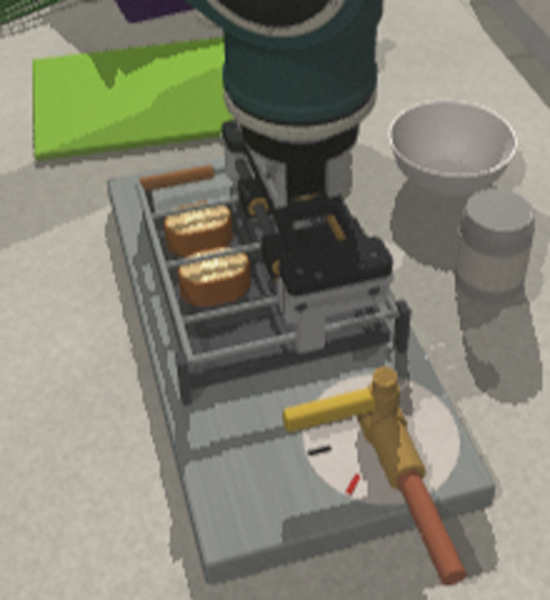

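Request:
apply_moves(
  increments="0.001 0 0.02 0 0 0 40; 0.001 0 0.03 0 0 0 40; 0 0 0.03 0 0 0 40; 0 0 0.02 0 0 0 40; 0 0 0.008 0 0 0 40; 0 0 0 0 0 0 40; 0 0 0 0 0 0 20; 0 0 0 0 0 0 20; 0 0 0 0 0 0 20; 0 0 0 0 0 0 20",
)

```text
time_s: 43.9
tool_pos: [0.5294, -0.2815, 0.0925]
tool_rot: [3.141, 0.036, 0.001]
force: [0.5, -0.4, -0.2]
gripper_width: 0.0186
```

```bash
python3 -c "
from h import *
plan(.529,-.282,.091,1.4)
# per-step shift in the tool frame for a turn of 7.5 deg ccw about axis at (.599,-.2805), r 70: 
o=monitor.get_obs();p=o['tool_pos'][:2];ax=np.array([.599,-.2805]);h=1.4
for k in range(6):
    t=np.radians(7.5);R=np.array([[np.cos(t),-np.sin(t)],[np.sin(t),np.cos(t)]]);q=ax+R@(p-ax);e=q-p
    c=np.radians(h);X=np.array([np.cos(c),np.sin(c)]);Y=np.array([np.sin(c),-np.cos(c)])
    print((e@X*1000).round(2),(e@Y*1000).round(2),q.round(4));p=q;h+=7.5
"
```

```text
at [ 0.5294 -0.2815  0.0925] psi 1.3 q7 -0.89 w 0.0186 F [ 0.5 -0.4 -0.2] t 43.9
shift now [-0.4  0.5  1.5] turn [ 0.02 -0.04 -0.07] shift after turn [-0.4  0.5  1.5]
0.5 9.09 [ 0.5301 -0.2906]
0.5 9.09 [ 0.532  -0.2995]
0.5 9.09 [ 0.5351 -0.308 ]
0.5 9.09 [ 0.5392 -0.3161]
0.5 9.09 [ 0.5444 -0.3236]
0.5 9.09 [ 0.5505 -0.3304]
```

Request:
apply_moves(
  increments="0.0005 0.0091 0 0 0 -7.5 20; 0.0005 0.0091 0 0 0 -7.5 20; 0.0005 0.0091 0 0 0 -7.5 20; 0 0 0 0 0 0 20",
)

```text
time_s: 44.3
tool_pos: [0.5348, -0.309, 0.0922]
tool_rot: [3.073, 0.65, 0.001]
force: [0.8, -0.2, -0.7]
gripper_width: 0.0188
```

```bash
python3 -c "
from h import *
plan(.5351,-.308,.091,23.9)
s=snap('side','side22');cv2.imwrite('pics/side22c.png',cv2.resize(s['color'][200:370,270:430],None,fx=3.5,fy=3.5,interpolation=cv2.INTER_CUBIC))"
```

```text
at [ 0.5348 -0.309   0.0922] psi 23.9 q7 -0.51 w 0.0188 F [ 0.8 -0.2 -0.7] t 44.3
shift now [ 0.7 -0.8  1.2] turn [ 0.03 -0.02 -0.  ] shift after turn [ 0.7 -0.8  1.2]
```

View pics/side22c.png

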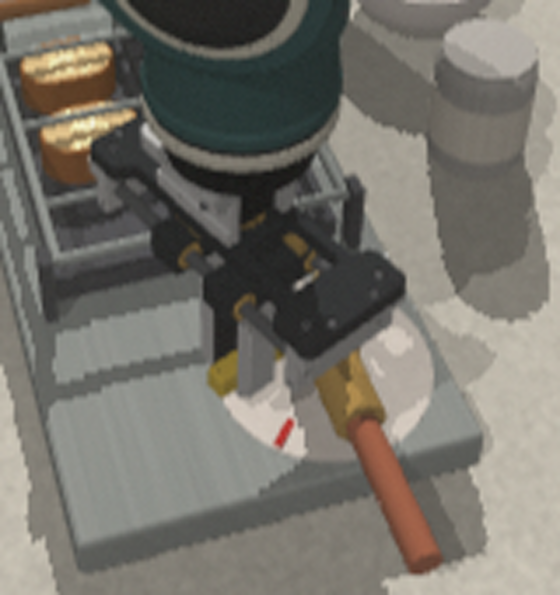

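Request:
apply_moves(
  increments="0.0005 0.0091 0 0 0 -7.5 20; 0.0005 0.0091 0 0 0 -7.5 20; 0.0005 0.0091 0 0 0 -7.5 20; 0 0.001 0 0 0 0 20; 0 0 0 0 0 0 20; 0 0 0 0 0 0 40; 0 0 0 0 0 0 40; 0 0 0 0 0 0 40; 0 0 -0.02 0 0 0 40; 0 0 -0.03 0 0 0 40",
)

```text
time_s: 45.35
tool_pos: [0.55, -0.3304, 0.1411]
tool_rot: [-2.887, -1.233, 0.003]
force: [0.9, -0.5, 0.1]
gripper_width: 0.0376
```

Request:
apply_moves(
  increments="0 0 -0.04 0 0 0 40; 0 0 -0.04 0 0 0 40; -0.03 0 -0.03 0 0 0 40; -0.04 -0.02 0 0 0 0 40; -0.04 -0.03 0 0 0 0 40; -0.03 -0.04 0 0 0 0 40; 0 -0.03 0 0 0 0 40; 0 0 0 0 0 0 40",
)

```text
time_s: 46.15
tool_pos: [0.3649, -0.3482, 0.2526]
tool_rot: [-2.89, -1.232, -0.002]
force: [0.2, -0.8, 0.8]
gripper_width: 0.0375
```

```bash
python3 -c "
from h import *
plan(.5505,-.3304,.091,46.4)
s=snap('top','top23');np.savez('top23.npz',**s);W=cloud(s);z=W[...,2];hsv=cv2.cvtColor(s['color'],cv2.COLOR_BGR2HSV);y=W[...,1];x=W[...,0]
ye=(hsv[...,0]>20)&(hsv[...,0]<32)&(hsv[...,1]>180)&(z>.095)&(z<.113)&(y<-.2)
P=W[ye];c=P.mean(0)
l=cv2.fitLine(P[:,:2].astype(np.float32),cv2.DIST_HUBER,0,.001,.001).ravel()
print(len(P),'tap deg',np.degrees(np.arctan2(l[1],l[0]))%180-1.4,'rad',np.radians(np.degrees(np.arctan2(l[1],l[0]))%180-1.4))
ax=np.array([.599,-.2805]);d=c[:2]-ax;print('via axis',np.degrees(np.arctan2(d[1],d[0]))%360-181.4)
cv2.imwrite('pics/top23g.png',cv2.resize(s['color'][150:300,265:525],None,fx=3,fy=3))
s=snap('side','side23')
"
```

```text
at [ 0.3649 -0.3482  0.2526] psi 46.2 q7 -0.01 w 0.0375 F [ 0.2 -0.8  0.8] t 46.1
shift now [141.2 121.5 161.8] turn [ 0.02 -0.06 -0.24] shift after turn [140.9 122.1 161.6]
169 tap deg 42.88093 rad 0.74841344
via axis 41.268185259017315
```

View pics/top23g.png

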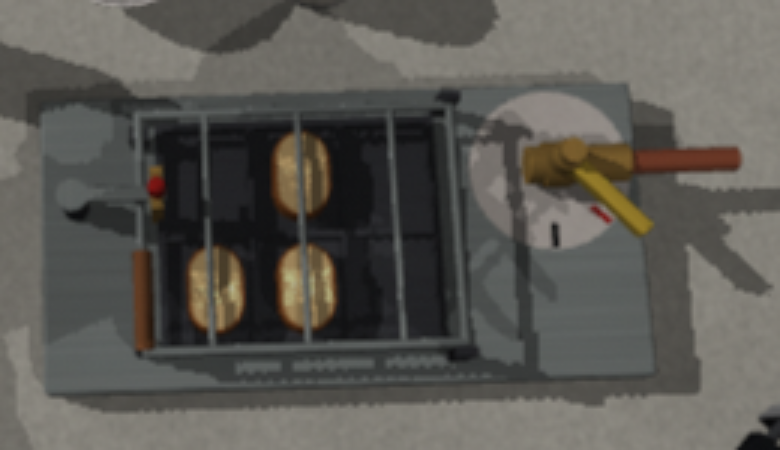

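View pics/side23.png

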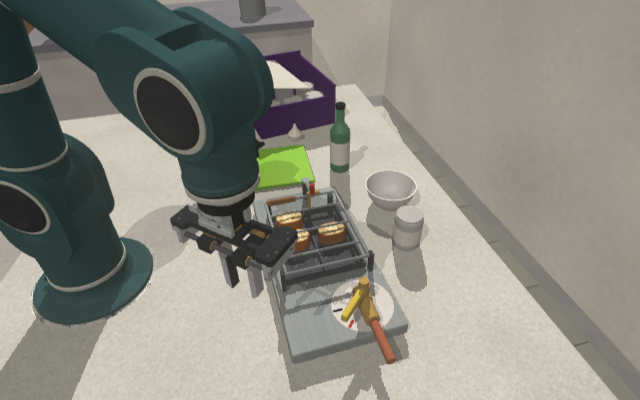

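```bash
python3 -c "
from h import *
s=load('top23.npz');f=lambda a,b,h:ray(s,265+(a+.5)/3-.5,150+(b+.5)/3-.5,h)
t=f(646,228,.104);d=t[:2]-[.599,-.2805];print('tip',t.round(4),'r',np.hypot(*d).round(4),'tap deg',np.degrees(np.arctan2(d[1],d[0]))%360-181.4)
W=cloud(s);z=W[...,2];hsv=cv2.cvtColor(s['color'],cv2.COLOR_BGR2HSV);x=W[...,0];y=W[...,1]
for n,c in(('w2',(.4955,-.070)),('w3',(.4937,.0058)),('w5',(.5895,-.068))):
    m=(abs(x-c[0])<.047)&(abs(y-c[1])<.038)&(z>.07)&(z<.083)&(hsv[...,0]<30)&(hsv[...,1]>60);P=W[m];print(n,m.sum(),'bbox mid',((P.min(0)+P.max(0))/2).round(4),'off mm',(((P.min(0)+P.max(0))/2)[:2]-c)*1000)
red=((hsv[...,0]<6)|(hsv[...,0]>174))&(hsv[...,1]>150)&(z>.127)&(y>0)&(y<.13);print('knob',W[red].mean(0).round(4))
br=(hsv[...,0]<14)&(hsv[...,1]>110)&(z>.08)&(z<.12)&(y>.04)&(y<.09)&(x<.53);print('grip',np.percentile(W[br],[5,50,95],axis=0).round(4))
o=monitor.get_obs();print(o['force'],o['time_s'])
"
```

```text
tip [ 0.5384 -0.3385  0.104 ] r 0.0839 tap deg 42.37887301965904
w2 395 bbox mid [ 0.4953 -0.0721  0.0766] off mm [-0.18076756 -2.0591031 ]
w3 394 bbox mid [0.4946 0.0017 0.0767] off mm [ 0.91734662 -4.12812551]
w5 379 bbox mid [ 0.5892 -0.0697  0.0767] off mm [-0.28294224 -1.70313878]
knob [0.5689 0.049  0.1327]
grip [[0.4507 0.0548 0.0893]
 [0.4818 0.0618 0.0934]
 [0.5195 0.0668 0.0975]]
[ 1.5644962  -0.36088534  0.23950102] 46.25
```

```bash
python3 -c "
from h import *
print(job.hand_in())"
```

```text
the job is handed in; nothing more can be done
None
```

The job is handed in at about 46 s on the clock. There were only three slices on the green board. I laid one each in wells 2, 3 and 5, swung the lid shut, brought the hook home, and last turned the tap to the red mark.

What the last checks showed:

| Item | Reading | Limit |
|---|---|---|
| Slices | flat, tops about 77 mm high, 1 to 4 mm from the well centres | 22 mm |
| Lid | bar centre about 88 mm high (shut height); a downward press found it at its stop | – |
| Hook | arm about 0 ± 0.02 rad from closed, stopped against the catch | 0.09 rad |
| Tap | 41.3, 42.4 and 42.9° by three readings (0.72 to 0.75 rad) | 0.665 to 0.905 rad |

- **Tap:** all three readings are 2 to 4° under the 45° mark but inside the limit. I left it rather than nudge it.
- **Lid press:** pressing the lid with the fingertips briefly reached 66 N at the wrist. That is under the 120 N wrist limit. I took the 40 N limit to cover only the arm and gripper body, not the fingers.
- **Hook:** the measured positions put the knob's path through the roof of the catch, but it swung past freely. The arm then met a firm stop.
- **Bottle, bowl and tin:** I stayed clear of all three and they look unmoved in the last side picture, though I did not re-measure them.

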